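# Load the steamer and set its timer by the click

## Robot

A 6-joint arm with a two-finger parallel gripper is mounted at the origin on a cart in front of the work surface, level with it; the furniture and walls round the work are solid. World frame = base frame: x ahead of the robot, y to its left, z up, the work surface at z = 0. Lengths are in m, angles in degrees, forces in N, time in s.
With the tool pointing down it reaches from about 0.375 to 0.9 m from the base axis. Payload 3.1 kg.
Tool frame: the origin (TCP) lies on the centre line of the jaws, within the pads' length; the fingertips stand 14 mm ahead of it and the grasp point (between the pads) lies 5 mm behind it (bot.tips_ahead is the distance from the TCP to the fingertips, in m); z points along the fingers, y is the line along which they close (so a half turn about z gives the same grasp; the last joint's range is limited). The gripper opens to 87 mm and grips with 3 to 60 N. Pads are 19 mm wide; open, the fingers measure 117 mm over their backs; the gripper's body (75 mm by 190 mm) begins 51 mm behind the grasp point.
Start: joints at [56.751, 30.224, 82.088, -0, 67.689, -10.227], TCP at [0.244, 0.575, 0.197] pointing down, gripper open.
Joint ranges: [-176.69, 176.69], [-43.24, 126.21], [12.49, 139.97], [-82, 262], [0, 151.66], [-163.58, 163.58]. Speed limits (degrees/s): [159.86, 159.86, 180, 180, 180, 180].

## Interface

Orientations are given as a 3x3 rotation matrix whose columns are the frame's x, y, z axes.
In Python, from rig import bot gives the robot as it stands.
- The arm moves only by the tool play_rows, never from a script. Its argument "moves" is a list that holds one entry, the list of rows, each a list of 6 numbers: the shift along the tool's x, y, z in mm, then the turn, a rotation vector about the tool's x, y, z in rad. A call has 1 to 5 rows; each row shifts and turns the commanded pose from where the row before left it, along the tool's axes as they then stand; what a row does not reach is not made up. A row lasts 1/10 s, in which the tool goes at most 50 mm and 8.59 degrees, less where a joint would pass 70% of its speed; a pose out of reach is approached as far as the arm can. A call with a gripper value outside its range is refused whole. "fingers" is the opening, from -1 (shut) to 1 (fully open), set as the call begins (left out, the last holds). The fingers move at their own pace and stop on an object; the grip force is fixed at half the most. Time passes only in rows, so rows that do not move let the fingers close. It gives the time, the measured TCP pose, the force, the opening and the grip force at its end, in the units of the state.
- bot.read_state(): the state, without advancing time (a new reading comes with each control period).
- bot.capture(name): name is "side" or "top" or "wrist"; returns a dict with "image" (420x560x3 uint8, blue, green, red), "fx", "fy", "cx", "cy" (pixels), "distortion" ([k1, k2, p1, p2, k3] as OpenCV has them; the pictures are not rectified), "R" (3x3) and "t" (3): a world point X has camera coordinates R X + t. Camera axes: x right, y down, z forward; pixel columns grow to the right and rows downward; lengths in m; the calibration is good to about 2 mm. A picture is of the moment at which its call begins. There is no depth.
- bot.hand_in(): hands the job in; it is judged then, once.
Trained networks look in a picture, given as the dict that the camera call returned (one of the last four; its "shot" number tells which), for a name from the list of things; names that differ only in an ending like _2 or _b are one class to them, and where a whole thing is asked for, a point or a joint stands for the part that bears it (a point fixed in the world has none). Each returns a list of dicts, best first, with "confidence" (0 to 1); they miss things now and then, are a little off and sometimes report something else, mostly with a low value. They report only what shows in the picture. A call takes as long as a camera call. They do not tell look-alikes from the thing itself.
- bot.search_frame(picture, query): "centre" ([column, row] in pixels, amid what is visible of it).
- bot.silhouettes(picture, query): "pixels" (420x560 bool, what is visible of it) and "centre" ([column, row] in pixels, amid what is visible of it).
- bot.pinpoint(picture, query): "centre" ([column, row] in pixels: a listed point, or the origin of a listed thing).
The state is a dict: "time_s": time; "joint_positions": joint angles; "qvel": joint speeds; "tau": joint torques, N m; "position": TCP position; "tcp_rot": TCP orientation; "force": force on the tool from outside, world axes, zero at the start; "moment": the same for the moment, N m; "opening": opening from 0.0 (shut) to 1.0 (fully open); "grasp_force": force on a finger pad.
Only numpy, scipy, OpenCV 4.12 (cv2) and the standard library are available. Lean on these libraries where they do the work, as an engineer would, in place of code of your own. Each camera call takes 0.05 s, during which the arm holds its last target. There are 200 camera calls.

## Task

The steamer has been left switched on: first switch it off at its lever, then put every onion and garlic bulb that is on the worktop into its basket. Next set the timer dial, counting clicks from its zero mark, to one click for each onion or garlic bulb in the basket, and last of all switch the steamer back on. Leave the jar and the tin where they stand, with all the vegetables lying in the basket at the end.

Things in the scene. Friction and masses are not known exactly. Their poses are not given: they have to be found in the camera images.
- steamer: white counter-top steamer, fixed, 226 mm (its x) by 345 mm (its y); origin on the worktop below its middle, x axis away from the robot and y to the left at yaw 0. The open basket is its left part, the control console (110 mm wide, flat top 70 mm above the worktop, centre line at y = -117.5 mm) its right part. The dial axis is at x = -55, y = -117.5 mm, the toggle hinge at x = 60, y = -117.5 mm
- basket_floor (a point): centre of the flat floor of the basket, 30 mm above the worktop, axes as the steamer's. Inside the basket is 210 mm (x) by 220 mm (y); its steel walls are 6 mm thick and rise 36 mm above this floor with their rolled rim
- dial (a joint): angle of the black timer dial in rad, on an upright axis on the console; grows clockwise seen from above. It clicks every 0.5236 rad (30 degrees): 0 is the zero mark, n clicks is n x 0.5236, the last position is 8 clicks. A spring pawl pulls it into the nearest click with about 0.1 N m. At zero the white pointer line on its bar points to the long thick mark on the console (the steamer's -x, towards the robot); the eight thin marks are the clicks. It starts at click 0 or 1
- dial_grip (a point): on the dial axis, 32 mm above the console top, where to grip the dial's bar; turns with the dial. The bar lies along this point's x axis (pointer towards -x): 50 mm long, 14 mm thick, from 9 to 45 mm above the console top, on a round skirt 56 mm across and 10 mm high
- toggle (a joint): angle of the black toggle lever (the steamer's on/off switch) in rad: 0 = off, leaning 0.32 rad towards the steamer's -x (the robot); 0.64 = on, leaning 0.32 rad towards its +x. Hinge along the steamer's y. An over-centre spring snaps it to the nearer end once past 0.32; about 2 N at the tip moves it (push it sideways near its end until it is past upright). It starts on
- toggle_tip (a point): top end of the toggle lever, 52 mm from its hinge; the lever is a paddle 24 mm wide (steamer's y) and 9 mm thick with a rounded bead 12 mm thick along its end
- toggle_hinge (a point): middle of the toggle's hinge, at the height of the console top (70 mm); does not move
- onion_a: a red onion, 64 x 67 mm across and 71 mm high, 0.1 kg; origin at the centre of its underside, z axis up through its tip as it stands; always there
- garlic_a: a garlic bulb, 56 mm across and 56 mm high, 0.03 kg; origin at the centre of its underside, z axis up through its tip as it stands; always there
- onion_b: a red onion, 64 x 67 mm across and 71 mm high, 0.1 kg; origin at the centre of its underside, z axis up through its tip as it stands; may be absent
- garlic_b: a garlic bulb, 56 mm across and 56 mm high, 0.03 kg; origin at the centre of its underside, z axis up through its tip as it stands; may be absent
- onion_c: a red onion, 64 x 67 mm across and 71 mm high, 0.1 kg; origin at the centre of its underside, z axis up through its tip as it stands; may be absent
- jar: closed jar with a screw lid, 66 mm across, 100 mm high, standing to the far left; not to be moved; origin at the centre of its underside
- tin: food tin, 75 mm across, 110 mm high, standing to the left; not to be moved; origin at the centre of its underside
Not all that is in view belongs to the job. What is shaped like the garlic_b but yellow is not meant.

How it is judged (in metres and radians):
On the way, in this order (a step that is already met when the one before it is completed fails the run):
1. the steamer is switched off (value of joint toggle below 0.12 rad), for 0.2 s.
2. with the steamer off, every onion and garlic bulb is in the basket (value of joint toggle below 0.12 rad and x of onion_a in the frame of basket_floor between -0.105 and 0.105 m and y of onion_a in the frame of basket_floor between -0.11 and 0.11 m and z of onion_a in the frame of basket_floor between -0.01 and 0.085 m and x of garlic_a in the frame of basket_floor between -0.105 and 0.105 m and y of garlic_a in the frame of basket_floor between -0.11 and 0.11 m and z of garlic_a in the frame of basket_floor between -0.01 and 0.085 m and x of onion_b in the frame of basket_floor between -0.105 and 0.105 m and y of onion_b in the frame of basket_floor between -0.11 and 0.11 m and z of onion_b in the frame of basket_floor between -0.01 and 0.085 m and x of garlic_b in the frame of basket_floor between -0.105 and 0.105 m and y of garlic_b in the frame of basket_floor between -0.11 and 0.11 m and z of garlic_b in the frame of basket_floor between -0.01 and 0.085 m and x of onion_c in the frame of basket_floor between -0.105 and 0.105 m and y of onion_c in the frame of basket_floor between -0.11 and 0.11 m and z of onion_c in the frame of basket_floor between -0.01 and 0.085 m), for 0.3 s.
3. with the steamer off and loaded, the dial rests at one click per vegetable (all of step 2 and (((height (world z) of onion_b above -50 m or height (world z) of steamer below -5 m) and height (world z) of each of garlic_b, onion_c below -50 m and value of joint dial between 1.421 and 1.721 rad) or (height (world z) of each of onion_b, onion_c below -50 m and (height (world z) of garlic_b above -50 m or height (world z) of steamer below -5 m) and value of joint dial between 1.421 and 1.721 rad) or ((height (world z) of onion_b above -50 m or height (world z) of steamer below -5 m) and (height (world z) of garlic_b above -50 m or height (world z) of steamer below -5 m) and height (world z) of onion_c below -50 m and value of joint dial between 1.944 and 2.244 rad) or (height (world z) of each of onion_b, garlic_b below -50 m and (height (world z) of onion_c above -50 m or height (world z) of steamer below -5 m) and value of joint dial between 1.421 and 1.721 rad) or ((height (world z) of onion_b above -50 m or height (world z) of steamer below -5 m) and height (world z) of garlic_b below -50 m and (height (world z) of onion_c above -50 m or height (world z) of steamer below -5 m) and value of joint dial between 1.944 and 2.244 rad) or (height (world z) of onion_b below -50 m and (height (world z) of garlic_b above -50 m or height (world z) of steamer below -5 m) and (height (world z) of onion_c above -50 m or height (world z) of steamer below -5 m) and value of joint dial between 1.944 and 2.244 rad) or ((height (world z) of onion_b above -50 m or height (world z) of steamer below -5 m) and (height (world z) of garlic_b above -50 m or height (world z) of steamer below -5 m) and (height (world z) of onion_c above -50 m or height (world z) of steamer below -5 m) and value of joint dial between 2.468 and 2.768 rad)) and velocity of joint dial between -0.1 and 0.1 rad/s), for 0.3 s.
4. the steamer is switched on, with the load and the dial as they were set (value of joint toggle above 0.52 rad and x of onion_a in the frame of basket_floor between -0.105 and 0.105 m and y of onion_a in the frame of basket_floor between -0.11 and 0.11 m and z of onion_a in the frame of basket_floor between -0.01 and 0.085 m and x of garlic_a in the frame of basket_floor between -0.105 and 0.105 m and y of garlic_a in the frame of basket_floor between -0.11 and 0.11 m and z of garlic_a in the frame of basket_floor between -0.01 and 0.085 m and x of onion_b in the frame of basket_floor between -0.105 and 0.105 m and y of onion_b in the frame of basket_floor between -0.11 and 0.11 m and z of onion_b in the frame of basket_floor between -0.01 and 0.085 m and x of garlic_b in the frame of basket_floor between -0.105 and 0.105 m and y of garlic_b in the frame of basket_floor between -0.11 and 0.11 m and z of garlic_b in the frame of basket_floor between -0.01 and 0.085 m and x of onion_c in the frame of basket_floor between -0.105 and 0.105 m and y of onion_c in the frame of basket_floor between -0.11 and 0.11 m and z of onion_c in the frame of basket_floor between -0.01 and 0.085 m and (((height (world z) of onion_b above -50 m or height (world z) of steamer below -5 m) and height (world z) of each of garlic_b, onion_c below -50 m and value of joint dial between 1.421 and 1.721 rad) or (height (world z) of each of onion_b, onion_c below -50 m and (height (world z) of garlic_b above -50 m or height (world z) of steamer below -5 m) and value of joint dial between 1.421 and 1.721 rad) or ((height (world z) of onion_b above -50 m or height (world z) of steamer below -5 m) and (height (world z) of garlic_b above -50 m or height (world z) of steamer below -5 m) and height (world z) of onion_c below -50 m and value of joint dial between 1.944 and 2.244 rad) or (height (world z) of each of onion_b, garlic_b below -50 m and (height (world z) of onion_c above -50 m or height (world z) of steamer below -5 m) and value of joint dial between 1.421 and 1.721 rad) or ((height (world z) of onion_b above -50 m or height (world z) of steamer below -5 m) and height (world z) of garlic_b below -50 m and (height (world z) of onion_c above -50 m or height (world z) of steamer below -5 m) and value of joint dial between 1.944 and 2.244 rad) or (height (world z) of onion_b below -50 m and (height (world z) of garlic_b above -50 m or height (world z) of steamer below -5 m) and (height (world z) of onion_c above -50 m or height (world z) of steamer below -5 m) and value of joint dial between 1.944 and 2.244 rad) or ((height (world z) of onion_b above -50 m or height (world z) of steamer below -5 m) and (height (world z) of garlic_b above -50 m or height (world z) of steamer below -5 m) and (height (world z) of onion_c above -50 m or height (world z) of steamer below -5 m) and value of joint dial between 2.468 and 2.768 rad))), for 0.2 s.
At the end, for the whole second after the job is handed in: every onion and garlic bulb present lies at rest inside the basket walls, the dial is within 0.15 rad of one click (0.5236 rad) per vegetable present (3 to 5), and the toggle is on (above 0.52 rad) (all of step 4 and linear speed of each of onion_a, garlic_a, onion_b, garlic_b, onion_c below 0.03 m/s); the robot touches nothing.
It fails at once if the jar or the tin is moved by more than 50 mm (distance of any of jar, tin from where it was at the start of the episode above 0.05 m).
Of onion_b, garlic_b, onion_c only 1 to 3 are there at a start; the rules pass over those that are not, and their reading is None.
At some moment in a run one of onion_a, garlic_a, onion_b, garlic_b, onion_c may be knocked a few centimetres aside while the robot is not near it.
Once in a run the grip may slacken for a moment while it holds something.
It also fails if it takes over 210 s, if anything falls off the work surface, if the arm or the gripper's body presses on something with over 40 N, if the wrist force passes 120 N, or if a joint passes its speed limit or range.

## Working session

There is one attempt and no reset: what is moved stays moved. The work goes in short steps, Python scripts to look and compute and a tool call to move; the robot and the scene stay as the last step left them, time stands still between calls to the robot, and variables do not carry over. Pictures are saved under pics/ and viewed, at most 14 in all, crops included, and the job is handed in when it is done.

Besides the shell and the picture viewer there is one more tool, called as name(argument=value, ...), one argument or row to a line, values as JSON. play_rows: Moves the arm, as the interface text tells. Its arguments: {"type":"object","properties":{"moves":{"type":"array","items":{"type":"array","items":{"type":"array","items":{"type":"number"}}}},"fingers":{"type":"number"}},"required":["moves"]}

```bash
mkdir -p pics; ls
cat > h.py <<'E'
import numpy as np, cv2
from rig import bot
def ray(p,uv):
    K=np.array([[p['fx'],0,p['cx']],[0,p['fy'],p['cy']],[0,0,1]])
    n=cv2.undistortPoints(np.array([[uv]],float),K,np.array(p['distortion'],float))[0,0]
    R=np.array(p['R']);t=np.array(p['t'])
    return -R.T@t, R.T@np.array([n[0],n[1],1])
def atz(p,uv,z):
    c,d=ray(p,uv); return c+d*(z-c[2])/d[2]
def proj(p,X):
    K=np.array([[p['fx'],0,p['cx']],[0,p['fy'],p['cy']],[0,0,1]])
    return cv2.projectPoints(np.array(X,float).reshape(-1,1,3),cv2.Rodrigues(np.array(p['R']))[0],np.array(p['t'],float),K,np.array(p['distortion'],float))[0][:,0]
E
python3 - <<'E'
from h import *
s=bot.read_state();print(s['time_s'],s['position'],np.round(s['tcp_rot'],3).tolist(),s['opening'])
ps={n:bot.capture(n) for n in('top','side')}
for n,p in ps.items():
    cv2.imwrite(f'pics/{n}0.png',p['image'])
    print(n,'cam at',np.round(ray(p,(280,210))[0],3))
    for q,z in(('onion_a',.035),('garlic_a',.028),('jar',.05),('tin',.055)):
        for d in bot.search_frame(p,q): print(q,np.round(d['centre']),round(d['confidence'],2),np.round(atz(p,d['centre'],z),3)[:2])
    for q,z in(('steamer',0),('basket_floor',.03),('dial_grip',.102),('toggle_tip',.119),('toggle_hinge',.07),('onion_a',0),('garlic_a',0)):
        for d in bot.pinpoint(p,q): print('PP',q,np.round(d['centre']),round(d['confidence'],2),np.round(atz(p,d['centre'],z),3)[:2])
E
```

```text
pics
0.0 [0.24396068 0.57456427 0.1963696 ] [[-0.92, 0.391, -0.001], [0.391, 0.92, -0.002], [0.0, -0.002, -1.0]] 0.9994963080819276
top cam at [0.343 0.232 1.432]
onion_a [245. 207.] 0.88 [0.507 0.342]
onion_a [249. 165.] 0.71 [0.619 0.333]
onion_a [246. 249.] 0.6 [0.397 0.339]
garlic_a [176. 275.] 0.71 [0.326 0.521]
garlic_a [204. 202.] 0.63 [0.522 0.451]
garlic_a [207. 246.] 0.61 [0.405 0.441]
jar [200. 158.] 0.7 [0.636 0.461]
tin [153. 222.] 0.82 [0.464 0.581]
PP steamer [351. 220.] 0.95 [0.476 0.06 ]
PP basket_floor [336. 219.] 0.72 [0.477 0.103]
PP dial_grip [402. 246.] 0.6 [ 0.404 -0.054]
PP dial_grip [205. 163.] 0.29 [0.611 0.439]
PP toggle_tip [409. 192.] 0.56 [ 0.535 -0.07 ]
PP toggle_hinge [403. 201.] 0.73 [ 0.52  -0.066]
PP onion_a [246. 207.] 0.66 [0.512 0.342]
PP onion_a [247. 250.] 0.64 [0.396 0.337]
PP onion_a [252. 163.] 0.6 [0.632 0.327]
PP garlic_a [206. 203.] 0.83 [0.521 0.451]
PP garlic_a [209. 244.] 0.76 [0.412 0.44 ]
PP garlic_a [182. 276.] 0.55 [0.325 0.514]
side cam at [ 0.529 -0.83   0.604]
onion_a [294. 225.] 0.88 [0.517 0.328]
onion_a [330. 225.] 0.85 [0.626 0.334]
onion_a [254. 223.] 0.8 [0.393 0.329]
garlic_a [262. 213.] 0.7 [0.408 0.425]
garlic_a [241. 199.] 0.64 [0.325 0.534]
garlic_a [298. 209.] 0.58 [0.526 0.46 ]
garlic_a [273. 280.] 0.51 [0.472 0.033]
jar [333. 201.] 0.84 [0.643 0.492]
tin [278. 189.] 0.7 [0.454 0.572]
tin [330. 230.] 0.58 [0.623 0.261]
tin [297. 279.] 0.43 [0.531 0.002]
PP steamer [273. 281.] 0.63 [0.47  0.069]
PP basket_floor [281. 263.] 0.91 [0.487 0.111]
PP dial_grip [235. 278.] 0.85 [ 0.397 -0.076]
PP toggle_tip [303. 272.] 0.45 [ 0.543 -0.068]
PP toggle_hinge [292. 292.] 0.84 [ 0.52  -0.075]
PP onion_a [329. 237.] 0.77 [0.625 0.323]
PP garlic_a [297. 219.] 0.68 [0.525 0.446]
PP garlic_a [242. 206.] 0.56 [0.325 0.536]
PP garlic_a [262. 221.] 0.47 [0.41  0.418]
PP garlic_a [275. 202.] 0.39 [0.442 0.58 ]
```

Run:
```python
import cv2,numpy as np
a=cv2.imread('pics/top0.png')[120:320,130:450]; b=cv2.imread('pics/side0.png')[160:350,180:380]
a=cv2.resize(a,None,fx=1.55,fy=1.55,interpolation=cv2.INTER_CUBIC)
cv2.imwrite('pics/t1.png',cv2.resize(cv2.imread('pics/top0.png')[120:320,130:450],None,fx=2.5,fy=2.5,interpolation=cv2.INTER_CUBIC))
```

```text
(no output)
```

View pics/t1.png

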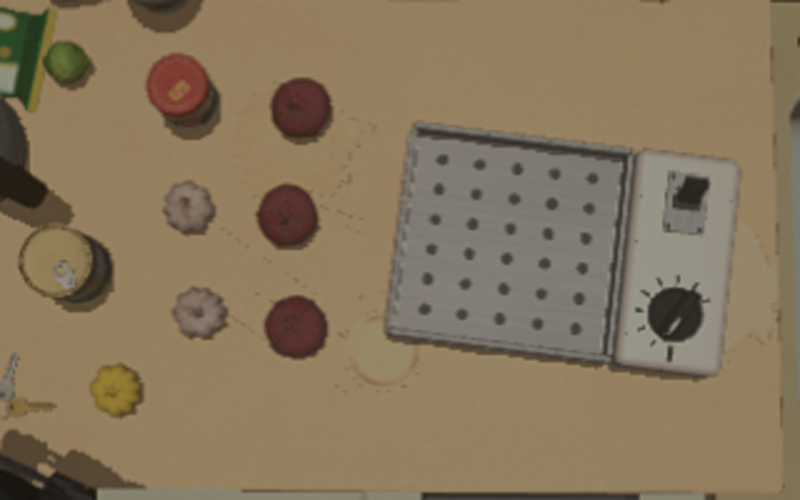

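View pics/side0.png

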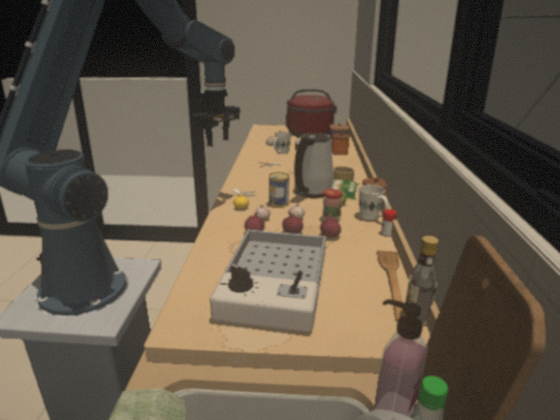

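The top view shows three red onions (px 245,207 / 249,165 / 246,249), two garlic bulbs (204,202 / 207,246) and the yellow decoy (176,275). The dial pointer (~402,246) is at click 1, and the toggle (~409,192) leans to +x, so it is on. That makes the target 5 clicks. I'll fit the steamer pose and plan the approach to the toggle.

```bash
cat >> h.py <<'E'
from scipy.spatial.transform import Rotation as Ro
from scipy.optimize import least_squares
import json,sys
def tgt(a): # tool down, x axis at world angle a deg
    a=np.radians(a);x=np.array([np.cos(a),np.sin(a),0]);z=np.array([0,0,-1.]);return np.c_[x,np.cross(z,x),z]
def plan(*way,step=48,ang=8.4,start=None):
    "way: (x,y,z,toolx_deg or None); prints calls of rows"
    s=bot.read_state();P,R=(np.array(s['position']),np.array(s['tcp_rot'])) if start is None else start
    rows=[]
    for w in way:
        T=np.array(w[:3]);RT=R if w[3] is None else tgt(w[3])
        rv=Ro.from_matrix(R.T@RT).as_rotvec()
        n=max(1,int(np.ceil(max(np.linalg.norm(T-P)*1000/(w[4] if len(w)>4 else step),np.degrees(np.linalg.norm(rv))/ang))))
        for i in range(n):
            Ri=R@Ro.from_rotvec(rv*i/n).as_matrix()
            d=Ri.T@(T-P)/n*1000
            rows.append([float(round(v,1)) for v in d]+[float(round(v,3)) for v in rv/n])
        P,R=T,RT
    for i in range(0,len(rows),5): print(json.dumps([rows[i:i+5]]).replace(' ',''))
OFF={'steamer':(0,0,0),'basket_floor':(0,.055,.03),'dial_grip':(-.055,-.1175,.102),'toggle_hinge':(.06,-.1175,.07)}
def pt(f,o): c,s=np.cos(f[2]),np.sin(f[2]);return np.array([f[0]+c*o[0]-s*o[1],f[1]+s*o[0]+c*o[1],o[2]])
def fit(pics):
    ob=[]
    for p in pics:
        for q,o in OFF.items():
            d=[x for x in bot.pinpoint(p,q) if x['confidence']>.5]
            if d: ob.append((p,o,d[0]['centre']))
    f=lambda v:np.concatenate([proj(p,pt(v,o))[0]-c for p,o,c in ob])
    r=least_squares(f,[.474,.06,-.12],loss='soft_l1');return r.x,r.fun
E
python3 - <<'E'
from h import *
f,r=fit([bot.capture('top'),bot.capture('side')]);print(f,np.round(r,1))
for q in OFF: print(q,pt(f,OFF[q]))
h=pt(f,OFF['toggle_hinge'])
a=180+np.degrees(f[2])
up=pt(f,(.06+.06,-.1175,0))
plan((*up[:2],.2,a))
E
```

```text
[ 0.4749865   0.05968535 -0.08913785] [ 1.000e+00 -4.000e-01 -5.400e+00  1.700e+00 -1.100e+00  1.000e-01
  1.965e+02  3.640e+01 -5.470e+01  4.670e+01  4.000e-01 -2.000e-01
  6.800e+00 -4.100e+00  2.900e+00  5.000e-01]
steamer [0.4749865  0.05968535 0.        ]
basket_floor [0.4798826 0.114467  0.03     ]
dial_grip [ 0.40974503 -0.05245206  0.102     ]
toggle_hinge [ 0.52428846 -0.06268935  0.07      ]
[[[-35.3,-28.7,-0.2,0.0,0.0,-0.02],[-34.7,-29.4,-0.2,0.0,0.0,-0.02],[-34.1,-30.1,-0.2,0.0,0.0,-0.02],[-33.5,-30.7,-0.2,0.0,0.0,-0.02],[-32.9,-31.4,-0.2,0.0,0.0,-0.02]]]
[[[-32.3,-32.0,-0.2,0.0,0.0,-0.02],[-31.7,-32.6,-0.2,0.0,0.0,-0.02],[-31.0,-33.2,-0.2,0.0,0.0,-0.02],[-30.4,-33.8,-0.2,0.0,0.0,-0.02],[-29.7,-34.4,-0.2,0.0,0.0,-0.02]]]
[[[-29.0,-35.0,-0.2,0.0,0.0,-0.02],[-28.3,-35.6,-0.2,0.0,0.0,-0.02],[-27.6,-36.1,-0.2,0.0,0.0,-0.02],[-26.9,-36.6,-0.2,0.0,0.0,-0.02],[-26.2,-37.2,-0.2,0.0,0.0,-0.02]]]
[[[-25.5,-37.7,-0.2,0.0,0.0,-0.02]]]
```

play_rows(
  moves=[
    [[-35,-29,0,0,0,-0.02],[-35,-29,0,0,0,-0.02],[-34,-30,0,0,0,-0.02],[-33,-31,0,0,0,-0.02],[-33,-31,0,0,0,-0.02]],
  ],
  fingers=-1,
)

```text
time_s: 2.2
position: [0.3509, 0.3732, 0.1975]
tcp_rot: [[-0.955, 0.296, 0.001], [0.296, 0.955, 0.0], [-0.0, 0.0, -1.0]]
force: [0.5, 0.7, -0.6]
opening: 0.631
grasp_force: 0.0
```

play_rows(
  moves=[
    [[-32,-32,0,0,0,-0.02],[-32,-33,0,0,0,-0.02],[-31,-33,0,0,0,-0.02],[-30,-34,0,0,0,-0.02],[-30,-34,0,0,0,-0.02]],
  ],
)

```text
time_s: 2.7
position: [0.4578, 0.1725, 0.1977]
tcp_rot: [[-0.98, 0.2, 0.001], [0.2, 0.98, 0.0], [-0.001, 0.0, -1.0]]
force: [1.9, -0.1, 0.2]
opening: 0.172
grasp_force: 0.0
```

play_rows(
  moves=[
    [[-29,-35,0,0,0,-0.02],[-28,-36,0,0,0,-0.02],[-28,-36,0,0,0,-0.02],[-27,-37,0,0,0,-0.02],[-26,-37,0,0,0,-0.02]],
  ],
)

```text
time_s: 3.2
position: [0.5649, -0.0287, 0.1975]
tcp_rot: [[-0.995, 0.101, 0.001], [0.101, 0.995, 0.0], [-0.001, 0.0, -1.0]]
force: [1.5, 0.3, 0.0]
opening: 0.002
grasp_force: 0.0
```

Run:
```python
from h import *
s=bot.read_state();print(s['time_s'],s['position'],np.round(s['tcp_rot'],3).tolist(),s['opening'],s['joint_positions'])
w=bot.capture('wrist');cv2.imwrite('pics/w1.png',w['image']);T=bot.capture('top')
print(ray(w,(280,210))[0])
for q,z in(('dial_grip',.102),('toggle_tip',.119),('toggle_hinge',.07),('basket_floor',.03)):
  for p in(w,T):
    for d in bot.pinpoint(p,q): print('PP',q,np.round(d['centre']),round(d['confidence'],2),np.round(atz(p,d['centre'],z),3)[:2])
```

```text
3.2 [ 0.56493273 -0.02870373  0.1975475 ] [[-0.995, 0.101, 0.001], [0.101, 0.995, 0.0], [-0.001, 0.0, -1.0]] 0.001546241934732587 [-1.42310333e+01  2.56163607e+01  9.07514195e+01  1.08149121e-02
  6.36041567e+01 -9.84230323e+01]
[ 0.49286547 -0.02146906  0.38593186]
PP dial_grip [218.   4.] 0.69 [ 0.406 -0.057]
PP dial_grip [207. 160.] 0.75 [0.619 0.435]
PP dial_grip [404. 244.] 0.56 [ 0.407 -0.059]
PP toggle_tip [215. 182.] 0.67 [ 0.537 -0.076]
PP toggle_hinge [228. 154.] 0.88 [ 0.521 -0.07 ]
PP toggle_hinge [402. 199.] 0.91 [ 0.525 -0.064]
PP basket_floor [334. 215.] 0.55 [0.486 0.108]
```

View pics/w1.png

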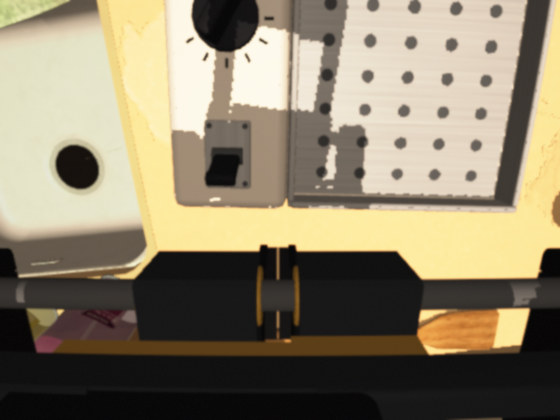

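The wrist view shows the toggle paddle at (222,168), leaning away from the robot, with the hinge at (228,154) and the dial at (218,4). I'll go down beyond the lever, pull it towards the robot and lift.

play_rows(
  moves=[
    [[-23,-46,0,0,0,0],[0,0,40,0,0,0],[0,0,38,0,0,0],[0,0,0,0,0,0],[12,0,0,0,0,0]],
  ],
)

```text
time_s: 4.2
position: [0.5709, -0.0719, 0.1193]
tcp_rot: [[-0.995, 0.1, 0.0], [0.1, 0.995, -0.0], [-0.0, -0.0, -1.0]]
force: [-0.2, -0.1, 0.6]
opening: 0.004
grasp_force: 0.0
```

play_rows(
  moves=[
    [[12,0,0,0,0,0],[12,0,0,0,0,0],[12,0,0,0,0,0],[13,0,0,0,0,0],[0,0,0,0,0,0]],
  ],
)

```text
time_s: 4.7
position: [0.5196, -0.0664, 0.1204]
tcp_rot: [[-0.995, 0.101, -0.001], [0.101, 0.995, 0.0], [0.001, 0.0, -1.0]]
force: [-0.1, -1.0, 0.4]
opening: 0.002
grasp_force: 0.0
```

play_rows(
  moves=[
    [[-8,0,0,0,0,0],[0,0,-45,0,0,0],[0,0,-45,0,0,0]],
  ],
)

```text
time_s: 5.0
position: [0.5301, -0.0682, 0.2096]
tcp_rot: [[-0.995, 0.101, -0.002], [0.101, 0.995, 0.001], [0.002, 0.001, -1.0]]
force: [1.2, 0.1, 0.6]
opening: 0.002
grasp_force: 0.0
```

Run:
```python
from h import *
w=bot.capture('wrist');cv2.imwrite('pics/w2.png',w['image']);T=bot.capture('top')
for q,z in(('toggle_tip',.119),('toggle_hinge',.07)):
  for p in(w,T):
    for d in bot.pinpoint(p,q): print('PP',q,np.round(d['centre']),round(d['confidence'],2),np.round(atz(p,d['centre'],z),3)[:2])
for q,z in(('onion_a',.035),('garlic_a',.028)):
    for d in bot.search_frame(T,q): print(q,np.round(d['centre']),round(d['confidence'],2),np.round(atz(T,d['centre'],z),3)[:2])
```

```text
PP toggle_tip [270. 216.] 0.97 [ 0.538 -0.075]
PP toggle_tip [379. 121.] 0.38 [0.469 0.02 ]
PP toggle_tip [408. 189.] 0.59 [ 0.543 -0.069]
PP toggle_hinge [277. 184.] 0.77 [ 0.521 -0.067]
PP toggle_hinge [402. 199.] 0.76 [ 0.523 -0.063]
onion_a [244. 204.] 0.92 [0.516 0.344]
onion_a [246. 248.] 0.8 [0.4   0.338]
onion_a [248. 165.] 0.56 [0.619 0.335]
garlic_a [210. 244.] 0.74 [0.411 0.435]
garlic_a [177. 278.] 0.53 [0.319 0.52 ]
garlic_a [204. 204.] 0.49 [0.516 0.452]
```

View pics/w2.png

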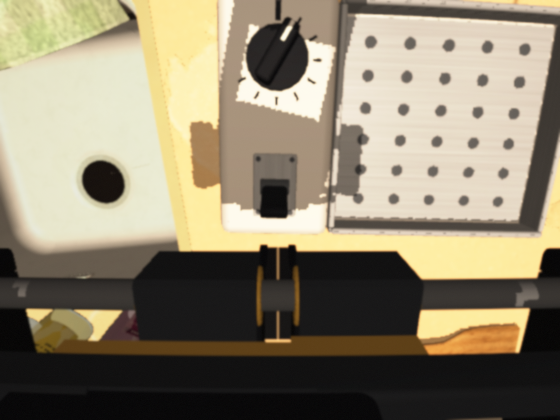

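Run:
```python
from h import *
print(bot.tips_ahead)
w=bot.capture('wrist');T=bot.capture('top');f=(.475,.054,-.115)
for n,p in(('w',w),('top',T)):
  print(n,'hinge',proj(p,pt(f,(.06,-.1175,.07)))[0],'off',proj(p,pt(f,(.0436,-.1175,.119)))[0],'on',proj(p,pt(f,(.0764,-.1175,.119)))[0])
im=np.hstack([cv2.resize(cv2.imread('pics/top0.png')[170:230,370:440],(385,330),interpolation=2),cv2.resize(T['image'][170:230,370:440],(385,330),interpolation=2)])
cv2.imwrite('pics/cmp.png',im)
```

```text
0.014
w hinge [274.37214686 187.03975231] off [274.20676179 179.06421103] on [273.76585544 217.24293152]
top hinge [404.18308325 200.32370446] off [407.90026283 204.29046632] on [409.11520618 191.24752166]
```

View pics/cmp.png

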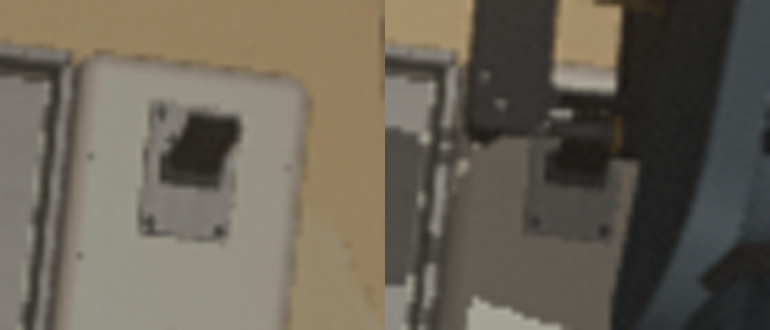

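The lever still leans to +x: its tip is at (408,189) in the top view, against (408,204) expected for off. I'll repeat the push lower and check it midway.

play_rows(
  moves=[
    [[-48,0,0,0,0,0],[-5,0,40,0,0,0],[0,-2,50,0,0,0],[0,0,18,0,0,0],[0,0,0,0,0,0]],
  ],
)

```text
time_s: 6.0
position: [0.5784, -0.0746, 0.0971]
tcp_rot: [[-0.995, 0.102, -0.009], [0.102, 0.995, 0.003], [0.009, 0.002, -1.0]]
force: [0.1, 0.1, -0.2]
opening: 0.006
grasp_force: 0.0
```

play_rows(
  moves=[
    [[10,0,0,0,0,0],[10,0,0,0,0,0],[10,0,0,0,0,0]],
  ],
)

```text
time_s: 6.3
position: [0.5516, -0.0726, 0.103]
tcp_rot: [[-0.995, 0.102, 0.002], [0.102, 0.995, -0.001], [-0.002, -0.001, -1.0]]
force: [-0.7, -0.4, 1.2]
opening: 0.002
grasp_force: 0.0
```

play_rows(
  moves=[
    [[10,0,0,0,0,0],[10,0,0,0,0,0]],
  ],
)

```text
time_s: 6.5
position: [0.5312, -0.0704, 0.1023]
tcp_rot: [[-0.995, 0.102, 0.001], [0.102, 0.995, -0.0], [-0.001, -0.0, -1.0]]
force: [0.2, 0.7, 0.5]
opening: 0.007
grasp_force: 0.0
```

Run:
```python
from h import *
w=bot.capture('wrist');T=bot.capture('side')
cv2.imwrite('pics/m1.png',np.hstack([cv2.resize(w['image'],(400,300)),cv2.resize(T['image'][240:315,240:340],(400,300),interpolation=2)]))
```

```text
(no output)
```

View pics/m1.png

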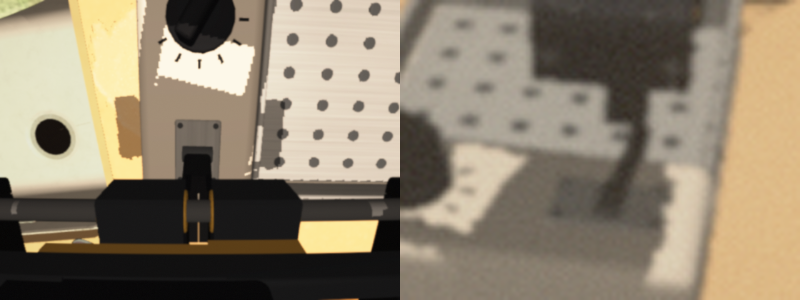

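Run:
```python
from h import *
s=bot.read_state();P=np.array(s['position']);print(P)
T=bot.capture('side');f=(.475,.054,-.115)
L={'tcp':P,'tip':P-[0,0,.014],'hinge':pt(f,(.06,-.1175,.07)),'ltip':pt(f,(.0764,-.1175,.119))}
im=cv2.resize(T['image'][240:315,240:340],(800,600),interpolation=2)
for i,(k,v) in enumerate(L.items()):
    u=proj(T,v)[0];print(k,u);cv2.circle(im,tuple(int(round(a)) for a in ((u-[240,240])*8)),5,[(0,0,255),(0,255,255),(0,255,0),(255,0,0)][i],-1)
cv2.imwrite('pics/m2.png',im)
```

```text
[ 0.52989319 -0.06993173  0.10181663]
tcp [296.98712898 278.85083448]
tip [296.81869017 284.32892385]
hinge [292.57125858 290.95437326]
ltip [300.73664484 272.55192802]
```

View pics/m2.png

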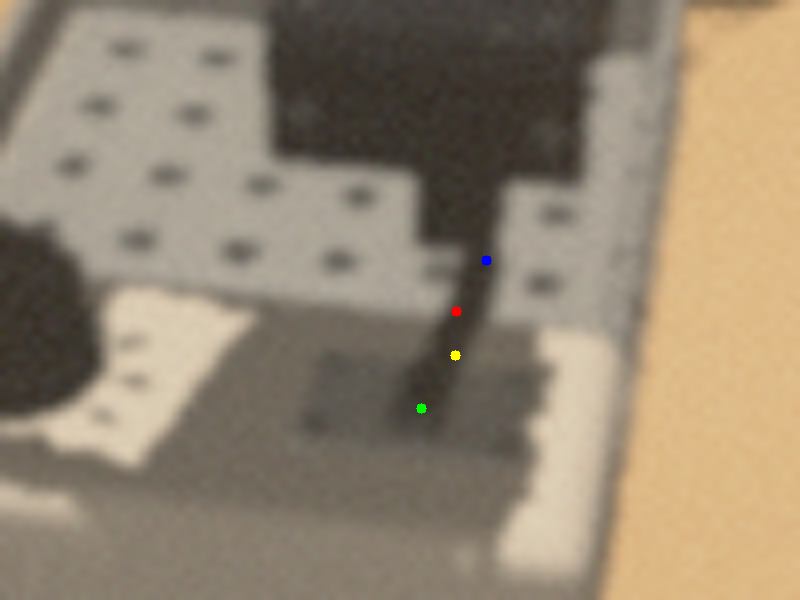

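Column positions match, but the shut fingers end well above the computed tip (row ~243 instead of 355). I'll lift, open the gripper and compare the finger length.

play_rows(
  moves=[
    [[0,0,-40,0,0,0],[0,0,-40,0,0,0],[0,0,0,0,0,0],[0,0,0,0,0,0],[0,0,0,0,0,0]],
  ],
  fingers=-0.2,
)

```text
time_s: 7.15
position: [0.5312, -0.0702, 0.1805]
tcp_rot: [[-0.995, 0.102, -0.002], [0.102, 0.995, 0.001], [0.002, 0.0, -1.0]]
force: [0.2, 0.3, -1.0]
opening: 0.351
grasp_force: 0.0
```

Run:
```python
from h import *
s=bot.read_state();P=np.array(s['position']);R=np.array(s['tcp_rot']);print(P,s['opening'])
T=bot.capture('side')
o=s['opening']*.0435+.0075
L=[P,P-[0,0,.014],P-[0,0,.014]+R[:,1]*o,P-[0,0,.014]-R[:,1]*o]
x0,y0=proj(T,P)[0].astype(int)-[50,45]
im=cv2.resize(T['image'][y0:y0+75,x0:x0+100],(800,600),interpolation=2)
for v in L:
    u=proj(T,v)[0];cv2.circle(im,tuple(int(round(a)) for a in ((u-[x0,y0])*8)),4,(0,0,255),-1)
cv2.imwrite('pics/m3.png',im)
```

```text
[ 0.53123735 -0.07021579  0.18051052] 0.35115626621021623
```

View pics/m3.png

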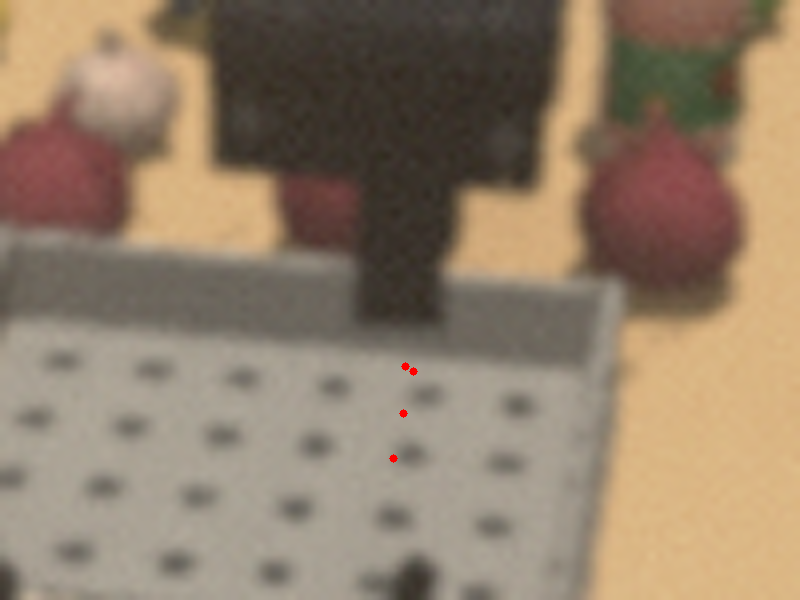

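Run:
```python
from h import *
s=bot.read_state();P=np.array(s['position']);R=np.array(s['tcp_rot'])
w=bot.capture('wrist');S=bot.capture('side');T=bot.capture('top')
im=w['image'].copy()
o=s['opening']*.0435
for sy in(-1,0,1):
  for k in(.014,0,-.03,-.046):
    X=P+R[:,2]*k+R[:,1]*sy*o
    u=proj(w,X)[0];print(sy,k,np.round(u),np.round(proj(T,X)[0]),np.round(proj(S,X)[0]))
    cv2.circle(im,tuple(int(round(a)) for a in u),3,(0,0,255) if k>0 else (0,255,0),-1)
print(ray(w,(280,210)))
a=im;b=cv2.resize(T['image'][150:240,340:460],(560,420),interpolation=2)
cv2.imwrite('pics/m4.png',cv2.resize(np.hstack([a,b]),(800,300)))
```

```text
-1 0.014 [251. 236.] [420. 192.] [297. 257.]
-1 0 [250. 244.] [421. 191.] [298. 251.]
-1 -0.03 [245. 266.] [425. 189.] [298. 238.]
-1 -0.046 [242. 280.] [426. 188.] [298. 231.]
0 0.014 [277. 236.] [413. 191.] [298. 253.]
0 0 [277. 244.] [414. 190.] [298. 247.]
0 -0.03 [277. 266.] [418. 188.] [299. 234.]
0 -0.046 [277. 280.] [419. 187.] [299. 227.]
1 0.014 [303. 236.] [406. 190.] [299. 249.]
1 0 [305. 244.] [408. 189.] [299. 243.]
1 -0.03 [309. 266.] [411. 187.] [300. 230.]
1 -0.046 [312. 280.] [412. 186.] [300. 223.]
(array([ 0.45948794, -0.06303258,  0.36874987]), array([ 0.25959803, -0.01682247, -0.96561041]))
```

View pics/m4.png

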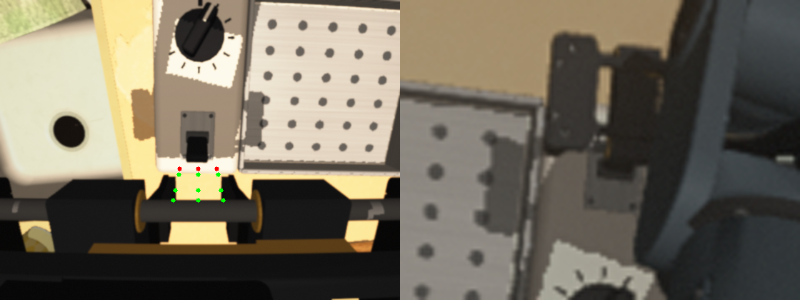

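The fingers look about 40 mm shorter than stated in both views: the fingertips sit at about row 252 in the wrist picture, against 236 expected. I'll check by touch on the flat console beyond the lever.

Run:
```python
from h import *
f=(.475,.054,-.115);a=pt(f,(.1,-.1175,0));print(a)
plan((a[0],a[1],.18,None),(a[0],a[1],.11,None))
```

```text
[ 0.56085674 -0.07419856  0.        ]
[[[-29.9,-1.0,0.1,0.0,0.0,0.0],[-0.1,-0.0,35.0,0.0,0.0,0.0],[-0.1,-0.0,35.0,0.0,0.0,0.0]]]
```

play_rows(
  moves=[
    [[-30,-1,0,0,0,0],[0,0,0,0,0,0],[0,0,35,0,0,0],[0,0,35,0,0,0],[0,0,0,0,0,0]],
  ],
  fingers=-1,
)

```text
time_s: 7.85
position: [0.5571, -0.0731, 0.1068]
tcp_rot: [[-0.995, 0.102, -0.011], [0.102, 0.995, 0.004], [0.012, 0.003, -1.0]]
force: [-0.6, 0.1, 0.3]
opening: 0.045
grasp_force: 0.0
```

play_rows(
  moves=[
    [[0,0,8,0,0,0],[0,0,8,0,0,0],[0,0,4,0,0,0],[0,0,0,0,0,0]],
  ],
)

```text
time_s: 8.25
position: [0.5618, -0.0746, 0.0916]
tcp_rot: [[-0.995, 0.102, 0.0], [0.102, 0.995, -0.0], [-0.0, -0.0, -1.0]]
force: [-0.3, -0.3, 0.5]
opening: 0.003
grasp_force: 0.0
```

play_rows(
  moves=[
    [[0,0,4,0,0,0],[0,0,4,0,0,0],[0,0,0,0,0,0]],
  ],
)

```text
time_s: 8.55
position: [0.5613, -0.0744, 0.0831]
tcp_rot: [[-0.995, 0.102, -0.001], [0.102, 0.995, 0.0], [0.001, 0.0, -1.0]]
force: [-0.4, 0.8, -0.1]
opening: 0.006
grasp_force: 0.0
```

play_rows(
  moves=[
    [[0,0,4,0,0,0],[0,0,4,0,0,0],[0,0,0,0,0,0]],
  ],
)

```text
time_s: 8.85
position: [0.5611, -0.0743, 0.0747]
tcp_rot: [[-0.995, 0.102, -0.001], [0.102, 0.995, 0.0], [0.001, 0.0, -1.0]]
force: [-0.0, 0.1, 0.2]
opening: 0.004
grasp_force: 0.0
```

play_rows(
  moves=[
    [[0,0,4,0,0,0],[0,0,4,0,0,0],[0,0,0,0,0,0]],
  ],
)

```text
time_s: 9.15
position: [0.5612, -0.0743, 0.0667]
tcp_rot: [[-0.995, 0.102, -0.001], [0.102, 0.995, 0.0], [0.001, 0.0, -1.0]]
force: [0.2, 0.1, 0.2]
opening: 0.006
grasp_force: 0.0
```

play_rows(
  moves=[
    [[0,0,4,0,0,0],[0,0,0,0,0,0]],
  ],
)

```text
time_s: 9.35
position: [0.5613, -0.0744, 0.0629]
tcp_rot: [[-0.995, 0.102, -0.001], [0.102, 0.995, 0.0], [0.001, 0.0, -1.0]]
force: [-0.1, -0.0, 0.4]
opening: 0.005
grasp_force: 0.0
```

play_rows(
  moves=[
    [[0,0,4,0,0,0],[0,0,0,0,0,0]],
  ],
)

```text
time_s: 9.55
position: [0.5614, -0.0744, 0.059]
tcp_rot: [[-0.995, 0.102, -0.001], [0.102, 0.995, 0.0], [0.001, 0.0, -1.0]]
force: [0.2, 0.3, -0.1]
opening: 0.01
grasp_force: 0.0
```

play_rows(
  moves=[
    [[0,0,4,0,0,0],[0,0,0,0,0,0]],
  ],
)

```text
time_s: 9.75
position: [0.5613, -0.0744, 0.0549]
tcp_rot: [[-0.995, 0.102, -0.001], [0.102, 0.995, 0.0], [0.001, 0.0, -1.0]]
force: [-0.0, -0.0, -1.1]
opening: 0.008
grasp_force: 0.0
```

Run:
```python
from h import *
s=bot.read_state();P=np.array(s['position']);print(P,s['force'],s['joint_positions'])
S=bot.capture('side')
im=cv2.resize(S['image'][230:320,240:360],(800,600),interpolation=2)
for z in(P[2],.07):
    u=(proj(S,[P[0],P[1],z])[0]-[240,230])*6.667;cv2.circle(im,tuple(int(round(a)) for a in u),4,(0,0,255),-1)
cv2.imwrite('pics/m5.png',im)
```

```text
[ 0.561317   -0.07438056  0.05492302] [-0.01674848 -0.0425872  -1.07229147] [-1.88535535e+01  3.73293519e+01  9.72405127e+01 -1.81410815e-05
  4.54814133e+01 -1.03019764e+02]
```

View pics/m5.png

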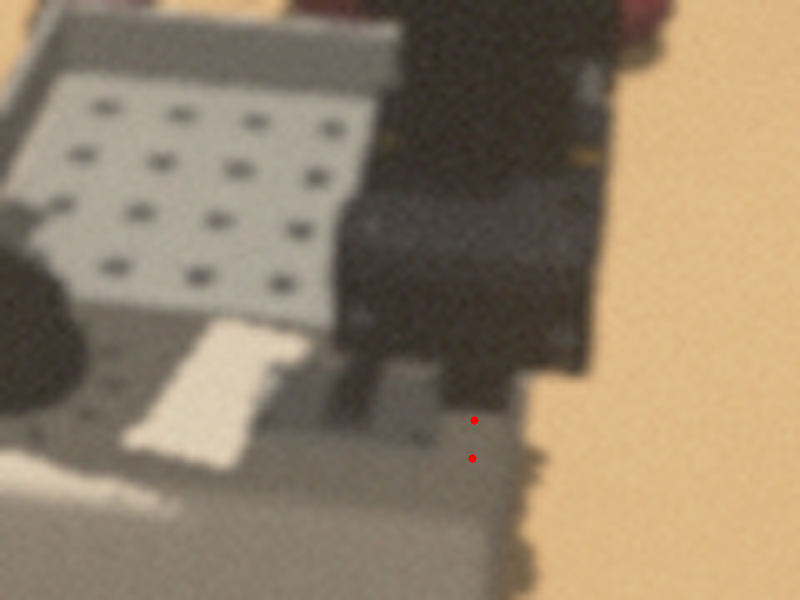

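The fingertips are just above the console (row 408; console at row 420) with TCP z at 0.055. So the true tips are about 18 mm above the reported TCP, a shift of about 33 mm that I'll apply everywhere. Now I'll push the lever.

play_rows(
  moves=[
    [[0,0,-10,0,0,0],[10,0,0,0,0,0],[10,0,0,0,0,0],[10,0,0,0,0,0],[10,0,0,0,0,0]],
  ],
)

```text
time_s: 10.3
position: [0.5277, -0.0717, 0.0667]
tcp_rot: [[-0.994, 0.104, 0.016], [0.104, 0.995, -0.003], [-0.016, -0.001, -1.0]]
force: [19.8, 1.9, -5.9]
opening: 0.007
grasp_force: 8.2
```

play_rows(
  moves=[
    [[5,0,0,0,0,0],[0,0,0,0,0,0],[-12,0,0,0,0,0]],
  ],
)

```text
time_s: 10.6
position: [0.5302, -0.0715, 0.0663]
tcp_rot: [[-0.995, 0.102, 0.004], [0.102, 0.995, -0.001], [-0.004, -0.001, -1.0]]
force: [0.1, 0.0, -0.2]
opening: 0.004
grasp_force: 0.0
```

play_rows(
  moves=[
    [[0,0,-40,0,0,0],[0,0,-40,0,0,0],[0,0,-40,0,0,0],[0,0,0,0,0,0]],
  ],
  fingers=1,
)

```text
time_s: 11.0
position: [0.5305, -0.0718, 0.1899]
tcp_rot: [[-0.995, 0.101, 0.008], [0.101, 0.995, -0.003], [-0.008, -0.002, -1.0]]
force: [0.3, 0.2, -0.3]
opening: 0.282
grasp_force: 0.0
```

Run:
```python
from h import *
w=bot.capture('wrist');T=bot.capture('top');f=(.475,.054,-.115)
for n,p in(('w',w),('top',T)):
  print(n,'off',proj(p,pt(f,(.0436,-.1175,.119)))[0],'on',proj(p,pt(f,(.0764,-.1175,.119)))[0],[(np.round(d['centre']),d['confidence']) for d in bot.pinpoint(p,'toggle_tip')])
for q,z in(('onion_a',.035),('garlic_a',.028)):
    for d in bot.search_frame(T,q): print(q,np.round(d['centre']),round(d['confidence'],2),np.round(atz(T,d['centre'],z),3)[:2])
plan((.398,.338,.15,157))
```

```text
w off [279.19273294 179.11775833] on [278.55018678 219.79430261] [(array([276., 178.]), 0.62)]
top off [407.90026283 204.29046632] on [409.11520618 191.24752166] [(array([407., 205.]), 0.62), (array([404., 200.]), 0.59)]
onion_a [243. 205.] 0.83 [0.511 0.348]
onion_a [247. 250.] 0.78 [0.394 0.335]
onion_a [247. 162.] 0.7 [0.628 0.337]
garlic_a [176. 280.] 0.88 [0.315 0.523]
garlic_a [204. 202.] 0.8 [0.523 0.452]
garlic_a [349. 220.] 0.64 [0.475 0.067]
garlic_a [210. 242.] 0.6 [0.416 0.435]
[[[18.9,43.7,3.9,0.0,-0.001,0.033],[20.3,43.1,3.9,0.0,-0.001,0.033],[21.7,42.4,3.8,0.0,-0.001,0.033],[23.1,41.6,3.8,0.0,-0.001,0.033],[24.5,40.8,3.8,0.0,-0.001,0.033]]]
[[[25.8,40.0,3.8,0.0,-0.001,0.033],[27.2,39.1,3.8,0.0,-0.001,0.033],[28.5,38.2,3.8,0.0,-0.001,0.033],[29.7,37.2,3.8,0.0,-0.001,0.033]]]
```

The toggle is off: its tip is at (276,178) in the wrist view and (407,205) in the top view, both at the expected off spots. Now the first onion.

```bash
cat >> h.py <<'E'
F=(.475,.054,-.115)
def slot(x,y,z): q=pt(F,(x,y+.055,0));return (q[0],q[1],z)
def look(names=('top','side')):
    for n in names:
        p=bot.capture(n)
        for q,z in(('onion_a',.035),('garlic_a',.028)):
            for d in bot.search_frame(p,q):
                if d['confidence']>.4: print(n,q,np.round(d['centre']),round(d['confidence'],2),'table',np.round(atz(p,d['centre'],z),3)[:2],'bask',np.round(atz(p,d['centre'],z+.03),3)[:2])
E
python3 - <<'E'
from h import *
plan((.397,.337,.12,173.5),(.397,.337,-.001,173.5,30))
R=tgt(173.5);print('T')
plan((.397,.337,.15,173.5),(*slot(-.066,.05,.15),173.5),(*slot(-.066,.05,.034),173.5,30),start=(np.array([.397,.337,-.001]),R))
E
```

```text
[[[17.1,39.2,6.5,0.0,-0.0,0.001],[17.1,39.2,6.5,0.0,-0.0,0.001],[17.1,39.2,6.5,0.0,-0.0,0.001],[17.2,39.2,6.4,0.0,-0.0,0.001],[17.2,39.1,6.4,0.0,-0.0,0.001]]]
[[[17.3,39.1,6.4,0.0,-0.0,0.001],[17.3,39.1,6.4,0.0,-0.0,0.001],[17.4,39.1,6.4,0.0,-0.0,0.001],[17.4,39.1,6.4,0.0,-0.0,0.001],[17.5,39.0,6.4,0.0,-0.0,0.001]]]
[[[0.0,0.0,24.2,0.0,0.0,0.0],[0.0,0.0,24.2,0.0,0.0,0.0],[0.0,0.0,24.2,0.0,0.0,0.0],[0.0,0.0,24.2,0.0,0.0,0.0],[0.0,0.0,24.2,0.0,0.0,0.0]]]
T
[[[0.0,0.0,-37.8,0.0,0.0,0.0],[0.0,0.0,-37.8,0.0,0.0,0.0],[0.0,0.0,-37.8,0.0,0.0,0.0],[0.0,0.0,-37.8,0.0,0.0,0.0],[-10.9,-41.8,0.0,0.0,0.0,0.0]]]
[[[-10.9,-41.8,0.0,0.0,0.0,0.0],[-10.9,-41.8,0.0,0.0,0.0,0.0],[-10.9,-41.8,0.0,0.0,0.0,0.0],[0.0,0.0,29.0,0.0,0.0,0.0],[0.0,0.0,29.0,0.0,0.0,0.0]]]
[[[0.0,0.0,29.0,0.0,0.0,0.0],[0.0,0.0,29.0,0.0,0.0,0.0]]]
```

play_rows(
  moves=[
    [[17,39,6,0,0,0],[17,39,6,0,0,0],[17,39,7,0,0,0],[17,39,7,0,0,0],[17,39,6,0,0,0]],
  ],
  fingers=1,
)

```text
time_s: 11.8
position: [0.4623, 0.1327, 0.1518]
tcp_rot: [[-0.995, 0.102, -0.003], [0.102, 0.995, -0.0], [0.003, -0.0, -1.0]]
force: [-0.4, -0.6, 0.1]
opening: 0.971
grasp_force: 0.0
```

play_rows(
  moves=[
    [[17,39,6,0,0,0],[18,39,6,0,0,0],[18,39,7,0,0,0],[18,39,7,0,0,0],[18,39,6,0,0,0]],
  ],
)

```text
time_s: 12.3
position: [0.3935, 0.3355, 0.1197]
tcp_rot: [[-0.995, 0.102, -0.003], [0.102, 0.995, -0.002], [0.003, -0.002, -1.0]]
force: [1.3, -0.4, -0.6]
opening: 0.999
grasp_force: 0.0
```

Run:
```python
from h import *
s=bot.read_state();print(s['position'],np.round(s['tcp_rot'],3).tolist())
look(('wrist','side'))
```

```text
[0.39352944 0.33547264 0.1196927 ] [[-0.995, 0.102, -0.003], [0.102, 0.995, -0.002], [0.003, -0.002, -1.0]]
wrist onion_a [273. 207.] 0.77 table [0.392 0.332] bask [0.385 0.333]
wrist garlic_a [396. 211.] 0.94 table [0.408 0.437] bask [0.399 0.427]
wrist garlic_a [393. 342.] 0.6 table [0.54  0.433] bask [0.516 0.423]
side onion_a [332. 229.] 0.59 table [0.63  0.308] bask [0.625 0.248]
side onion_a [292. 222.] 0.53 table [0.51 0.35] bask [0.511 0.288]
side onion_a [252. 221.] 0.51 table [0.386 0.342] bask [0.394 0.281]
side garlic_a [273. 282.] 0.73 table [0.473 0.023] bask [ 0.476 -0.021]
side garlic_a [261. 214.] 0.58 table [0.407 0.411] bask [0.413 0.346]
side garlic_a [301. 211.] 0.44 table [0.537 0.451] bask [0.537 0.384]
side garlic_a [241. 200.] 0.43 table [0.325 0.529] bask [0.336 0.459]
```

Well centred. Grasp the onion, then lift.

play_rows(
  moves=[
    [[0,0,30,0,0,0],[0,0,30,0,0,0],[0,0,30,0,0,0],[0,0,30,0,0,0],[0,0,0,0,0,0]],
  ],
)

```text
time_s: 13.1
position: [0.3937, 0.3315, -0.0016]
tcp_rot: [[-0.994, 0.105, -0.007], [0.105, 0.995, -0.004], [0.007, -0.005, -1.0]]
force: [0.4, 0.1, 0.3]
opening: 0.999
grasp_force: 0.0
```

play_rows(
  moves=[
    [[0,0,0,0,0,0],[0,0,0,0,0,0],[0,0,0,0,0,0],[0,0,0,0,0,0],[0,0,0,0,0,0]],
  ],
  fingers=-1,
)

```text
time_s: 13.6
position: [0.3961, 0.3348, 0.0027]
tcp_rot: [[-0.995, 0.101, 0.002], [0.101, 0.995, 0.001], [-0.002, 0.001, -1.0]]
force: [-0.1, -1.4, 6.7]
opening: 0.724
grasp_force: 29.9
```

play_rows(
  moves=[
    [[0,0,-30,0,0,0],[0,0,-40,0,0,0],[0,0,-40,0,0,0],[0,0,-40,0,0,0],[0,0,0,0,0,0]],
  ],
)

```text
time_s: 14.1
position: [0.3987, 0.3367, 0.1567]
tcp_rot: [[-0.995, 0.101, 0.011], [0.101, 0.995, 0.006], [-0.01, 0.007, -1.0]]
force: [1.3, 0.1, -1.6]
opening: 0.73
grasp_force: 29.0
```

play_rows(
  moves=[
    [[-11,-42,0,0,0,0],[-11,-42,0,0,0,0],[-11,-42,0,0,0,0],[-11,-42,0,0,0,0],[0,0,0,0,0,0]],
  ],
)

```text
time_s: 14.6
position: [0.4222, 0.1588, 0.1507]
tcp_rot: [[-0.994, 0.107, -0.001], [0.107, 0.994, -0.002], [0.001, -0.002, -1.0]]
force: [0.1, 0.1, -1.5]
opening: 0.721
grasp_force: 29.0
```

play_rows(
  moves=[
    [[0,0,29,0,0,0],[0,0,29,0,0,0],[0,0,29,0,0,0],[0,0,27,0,0,0],[0,0,0,0,0,0]],
  ],
)

```text
time_s: 15.1
position: [0.4195, 0.1632, 0.0346]
tcp_rot: [[-0.995, 0.101, -0.007], [0.101, 0.995, -0.001], [0.007, -0.001, -1.0]]
force: [-0.8, 0.6, -1.1]
opening: 0.724
grasp_force: 29.0
```

play_rows(
  moves=[
    [[0,0,0,0,0,0],[0,0,0,0,0,0],[0,0,0,0,0,0]],
  ],
  fingers=0.7,
)

```text
time_s: 15.4
position: [0.4229, 0.1633, 0.0386]
tcp_rot: [[-0.995, 0.101, 0.003], [0.101, 0.995, 0.0], [-0.003, 0.001, -1.0]]
force: [0.8, -0.8, -0.4]
opening: 0.837
grasp_force: 0.0
```

play_rows(
  moves=[
    [[0,0,-20,0,0,0],[0,0,-40,0,0,0],[0,0,-40,0,0,0],[0,0,0,0,0,0]],
  ],
)

```text
time_s: 15.8
position: [0.4261, 0.1636, 0.1428]
tcp_rot: [[-0.995, 0.101, 0.013], [0.101, 0.995, 0.002], [-0.013, 0.003, -1.0]]
force: [0.3, 0.1, -0.6]
opening: 0.851
grasp_force: 0.0
```

Run:
```python
from h import *
s=bot.read_state();print(s['position'],np.round(s['tcp_rot'],3).tolist(),slot(-.066,.05,0))
look(('top','wrist','side'))
plan((.512,.345,.12,173.5))
```

```text
[0.42610607 0.16364002 0.14280595] [[-0.995, 0.101, 0.013], [0.101, 0.995, 0.002], [-0.013, 0.003, -1.0]] (np.float64(0.42148434651659644), np.float64(0.1658797337869745), 0)
top onion_a [244. 207.] 0.87 table [0.508 0.344] bask [0.504 0.341]
top onion_a [250. 162.] 0.83 table [0.627 0.331] bask [0.621 0.329]
top garlic_a [209. 245.] 0.78 table [0.408 0.436] bask [0.406 0.432]
top garlic_a [205. 202.] 0.66 table [0.522 0.45 ] bask [0.518 0.446]
top garlic_a [180. 277.] 0.59 table [0.323 0.513] bask [0.323 0.507]
wrist onion_a [277. 207.] 0.9 table [0.426 0.162] bask [0.418 0.163]
wrist onion_a [471. 244.] 0.9 table [0.479 0.338] bask [0.466 0.321]
wrist garlic_a [552. 161.] 0.86 table [0.41  0.414] bask [0.404 0.389]
side onion_a [256. 242.] 0.64 table [0.412 0.21 ] bask [0.418 0.155]
side onion_a [293. 223.] 0.62 table [0.513 0.341] bask [0.514 0.28 ]
side onion_a [330. 230.] 0.57 table [0.625 0.299] bask [0.62 0.24]
side garlic_a [243. 201.] 0.64 table [0.332 0.52 ] bask [0.342 0.45 ]
side garlic_a [262. 215.] 0.6 table [0.412 0.405] bask [0.418 0.341]
side garlic_a [274. 189.] 0.55 table [0.436 0.644] bask [0.441 0.567]
[[[-14.3,38.1,3.2,-0.0,-0.0,0.002],[-14.2,38.1,3.2,-0.0,-0.0,0.002],[-14.2,38.2,3.3,-0.0,-0.0,0.002],[-14.1,38.2,3.3,-0.0,-0.0,0.002],[-14.0,38.2,3.3,-0.0,-0.0,0.002]]]
```

Onion 1 is in the basket. Onion 2 next.

play_rows(
  moves=[
    [[-14,37,3,0,0,0],[-14,37,3,0,0,0],[-14,38,3,0,0,0],[-14,38,3,0,0,0],[-14,38,3,0,0,0]],
  ],
  fingers=1,
)

```text
time_s: 16.75
position: [0.5109, 0.3441, 0.1212]
tcp_rot: [[-0.995, 0.102, -0.002], [0.102, 0.995, -0.001], [0.002, -0.001, -1.0]]
force: [-0.2, 0.1, -0.3]
opening: 0.997
grasp_force: 0.0
```

play_rows(
  moves=[
    [[0,0,30,0,0,0],[0,0,30,0,0,0],[0,0,30,0,0,0],[0,0,30,0,0,0],[0,0,0,0,0,0]],
  ],
)

```text
time_s: 17.25
position: [0.5068, 0.341, -0.0026]
tcp_rot: [[-0.995, 0.102, -0.01], [0.102, 0.995, -0.004], [0.009, -0.005, -1.0]]
force: [-0.4, -0.5, -0.2]
opening: 0.998
grasp_force: 0.0
```

play_rows(
  moves=[
    [[0,0,0,0,0,0],[0,0,0,0,0,0],[0,0,0,0,0,0],[0,0,0,0,0,0],[0,0,0,0,0,0]],
  ],
  fingers=-1,
)

```text
time_s: 17.75
position: [0.5118, 0.3433, 0.004]
tcp_rot: [[-0.995, 0.102, 0.003], [0.102, 0.995, 0.001], [-0.002, 0.001, -1.0]]
force: [-0.2, 0.3, 5.2]
opening: 0.727
grasp_force: 30.0
```

play_rows(
  moves=[
    [[0,0,-30,0,0,0],[0,0,-40,0,0,0],[0,0,-40,0,0,0],[0,0,-40,0,0,0],[0,0,0,0,0,0]],
  ],
)

```text
time_s: 18.25
position: [0.5148, 0.3448, 0.1589]
tcp_rot: [[-0.995, 0.101, 0.012], [0.101, 0.995, 0.005], [-0.011, 0.007, -1.0]]
force: [2.5, 1.4, -0.6]
opening: 0.729
grasp_force: 29.9
```

play_rows(
  moves=[
    [[-12,-37,0,0,0,0],[-12,-37,0,0,0,0],[-12,-38,0,0,0,0],[-13,-38,0,0,0,0],[-13,-38,0,0,0,0]],
  ],
)

```text
time_s: 18.75
position: [0.5525, 0.148, 0.1514]
tcp_rot: [[-0.995, 0.101, -0.002], [0.101, 0.995, -0.0], [0.002, -0.0, -1.0]]
force: [0.5, 0.7, -1.0]
opening: 0.726
grasp_force: 29.9
```

play_rows(
  moves=[
    [[0,0,0,0,0,0],[0,0,29,0,0,0],[0,0,29,0,0,0],[0,0,29,0,0,0],[0,0,28,0,0,0]],
  ],
)

```text
time_s: 19.25
position: [0.5523, 0.15, 0.0356]
tcp_rot: [[-0.995, 0.102, -0.002], [0.102, 0.995, 0.0], [0.002, 0.0, -1.0]]
force: [0.9, 0.6, -1.2]
opening: 0.728
grasp_force: 29.9
```

play_rows(
  moves=[
    [[0,0,0,0,0,0]],
  ],
)

```text
time_s: 19.35
position: [0.5499, 0.1499, 0.0338]
tcp_rot: [[-0.995, 0.101, -0.008], [0.101, 0.995, -0.0], [0.008, -0.001, -1.0]]
force: [-0.8, -0.8, -2.1]
opening: 0.731
grasp_force: 30.0
```

play_rows(
  moves=[
    [[0,0,0,0,0,0],[0,0,0,0,0,0],[0,0,0,0,0,0]],
  ],
  fingers=0.7,
)

```text
time_s: 19.65
position: [0.5544, 0.1498, 0.0389]
tcp_rot: [[-0.995, 0.101, 0.003], [0.101, 0.995, 0.0], [-0.003, 0.0, -1.0]]
force: [-0.1, -0.1, 0.5]
opening: 0.835
grasp_force: 0.0
```

play_rows(
  moves=[
    [[0,0,-20,0,0,0],[0,0,-40,0,0,0],[0,0,-40,0,0,0],[0,0,0,0,0,0],[0,0,0,0,0,0]],
  ],
)

```text
time_s: 20.15
position: [0.5545, 0.1497, 0.1397]
tcp_rot: [[-0.995, 0.101, 0.005], [0.101, 0.995, 0.0], [-0.005, 0.001, -1.0]]
force: [0.1, -0.6, -0.8]
opening: 0.847
grasp_force: 0.0
```

Run:
```python
from h import *
s=bot.read_state();print(s['position'],np.round(s['tcp_rot'],3).tolist())
look(('top','wrist','side'))
plan((.626,.332,.12,173.5))
```

```text
[0.55446545 0.14966937 0.13969603] [[-0.995, 0.101, 0.005], [0.101, 0.995, 0.0], [-0.005, 0.001, -1.0]]
top onion_a [248. 166.] 0.63 table [0.617 0.334] bask [0.611 0.332]
top onion_a [323. 189.] 0.62 table [0.555 0.136] bask [0.55  0.138]
top onion_a [308. 241.] 0.54 table [0.418 0.177] bask [0.416 0.178]
top garlic_a [204. 203.] 0.78 table [0.518 0.451] bask [0.514 0.446]
top garlic_a [177. 279.] 0.63 table [0.316 0.52 ] bask [0.317 0.514]
top garlic_a [305. 242.] 0.54 table [0.415 0.183] bask [0.414 0.184]
wrist onion_a [473. 240.] 0.77 table [0.606 0.325] bask [0.593 0.308]
wrist onion_a [280.  35.] 0.59 table [0.417 0.165] bask [0.424 0.164]
wrist onion_a [279. 206.] 0.56 table [0.555 0.151] bask [0.548 0.151]
side onion_a [256. 240.] 0.95 table [0.41  0.219] bask [0.417 0.163]
side onion_a [306. 247.] 0.95 table [0.553 0.191] bask [0.552 0.137]
side onion_a [330. 230.] 0.53 table [0.625 0.298] bask [0.62  0.239]
side onion_a [241. 284.] 0.48 table [ 0.397 -0.   ] bask [ 0.404 -0.044]
side garlic_a [295. 213.] 0.72 table [0.517 0.432] bask [0.518 0.366]
side garlic_a [243. 202.] 0.47 table [0.333 0.512] bask [0.343 0.442]
side garlic_a [276. 187.] 0.43 table [0.442 0.659] bask [0.447 0.581]
[[[-10.8,37.8,3.3,-0.0,-0.0,0.002],[-10.7,37.8,3.3,-0.0,-0.0,0.002],[-10.6,37.9,3.3,-0.0,-0.0,0.002],[-10.6,37.9,3.3,-0.0,-0.0,0.002],[-10.5,37.9,3.3,-0.0,-0.0,0.002]]]
```

play_rows(
  moves=[
    [[-10,38,3,0,0,0],[-10,38,3,0,0,0],[-10,38,3,0,0,0],[-10,38,3,0,0,0],[-10,37,3,0,0,0]],
  ],
  fingers=1,
)

```text
time_s: 21.1
position: [0.6225, 0.3339, 0.1217]
tcp_rot: [[-0.995, 0.102, -0.001], [0.102, 0.995, -0.0], [0.001, -0.0, -1.0]]
force: [0.5, 0.2, -0.4]
opening: 1.002
grasp_force: 0.0
```

Run:
```python
from h import *
s=bot.read_state();print(s['position'],s['opening'])
look(('wrist','side','top'))
```

```text
[0.62254836 0.33394108 0.12171769] 1.0020088020614342
wrist onion_a [272. 214.] 0.66 table [0.628 0.329] bask [0.62  0.331]
wrist onion_a [7. 3.] 0.62 table [0.445 0.149] bask [0.456 0.17 ]
wrist onion_a [ 48. 145.] 0.62 table [0.552 0.154] bask [0.552 0.174]
wrist garlic_a [411.  68.] 0.77 table [0.523 0.449] bask [0.526 0.438]
side onion_a [311. 238.] 0.76 table [0.566 0.245] bask [0.564 0.189]
side onion_a [331. 228.] 0.62 table [0.628 0.317] bask [0.622 0.256]
side onion_a [255. 242.] 0.59 table [0.409 0.213] bask [0.416 0.158]
side garlic_a [295. 210.] 0.7 table [0.518 0.453] bask [0.519 0.387]
side garlic_a [261. 214.] 0.63 table [0.406 0.412] bask [0.412 0.347]
side garlic_a [242. 201.] 0.45 table [0.33  0.517] bask [0.34  0.447]
top onion_a [309. 188.] 0.71 table [0.559 0.173] bask [0.554 0.174]
top garlic_a [212. 244.] 0.74 table [0.411 0.43 ] bask [0.409 0.426]
top garlic_a [176. 277.] 0.67 table [0.323 0.522] bask [0.324 0.515]
top garlic_a [205. 203.] 0.54 table [0.518 0.45 ] bask [0.515 0.445]
```

play_rows(
  moves=[
    [[-3,-1,30,0,0,0],[0,0,30,0,0,0],[0,0,30,0,0,0],[0,0,30,0,0,0],[0,0,0,0,0,0]],
  ],
)

```text
time_s: 22.05
position: [0.6213, 0.3287, -0.0021]
tcp_rot: [[-0.995, 0.103, -0.01], [0.103, 0.995, -0.003], [0.009, -0.004, -1.0]]
force: [-1.2, -0.5, -0.1]
opening: 0.998
grasp_force: 0.0
```

play_rows(
  moves=[
    [[0,0,0,0,0,0],[0,0,0,0,0,0],[0,0,0,0,0,0],[0,0,0,0,0,0],[0,0,0,0,0,0]],
  ],
  fingers=-1,
)

```text
time_s: 22.55
position: [0.6263, 0.331, 0.0043]
tcp_rot: [[-0.995, 0.101, 0.003], [0.101, 0.995, -0.0], [-0.003, 0.0, -1.0]]
force: [-0.9, -1.6, 4.8]
opening: 0.7
grasp_force: 30.0
```

play_rows(
  moves=[
    [[0,0,-30,0,0,0],[0,0,-40,0,0,0],[0,0,-40,0,0,0],[0,0,-40,0,0,0],[0,0,0,0,0,0]],
  ],
)

```text
time_s: 23.05
position: [0.6296, 0.3331, 0.16]
tcp_rot: [[-0.995, 0.101, 0.013], [0.101, 0.995, 0.005], [-0.013, 0.006, -1.0]]
force: [0.7, 1.0, 0.4]
opening: 0.694
grasp_force: 30.0
```

Run:
```python
from h import *
a=slot(.045,-.05,.152)
plan((*a,173.5),(*a[:2],.037,173.5,30),start=(np.array([.626,.333,.152]),tgt(174.2)))
```

```text
[[[11.0,-41.2,0.0,0.0,0.0,0.002],[10.9,-41.2,0.0,0.0,0.0,0.002],[10.9,-41.2,0.0,0.0,0.0,0.002],[10.8,-41.3,0.0,0.0,0.0,0.002],[10.7,-41.3,0.0,0.0,0.0,0.002]]]
[[[10.6,-41.3,0.0,0.0,0.0,0.002],[10.6,-41.3,0.0,0.0,0.0,0.002],[0.0,0.0,28.7,0.0,0.0,0.0],[0.0,0.0,28.7,0.0,0.0,0.0],[0.0,0.0,28.7,0.0,0.0,0.0]]]
[[[0.0,0.0,28.7,0.0,0.0,0.0]]]
```

play_rows(
  moves=[
    [[11,-41,0,0,0,0],[11,-41,0,0,0,0],[11,-41,0,0,0,0],[11,-41,0,0,0,0],[11,-41,0,0,0,0]],
  ],
)

```text
time_s: 23.55
position: [0.5481, 0.1316, 0.1516]
tcp_rot: [[-0.995, 0.101, -0.001], [0.101, 0.995, 0.0], [0.001, -0.0, -1.0]]
force: [0.6, -0.7, -0.8]
opening: 0.696
grasp_force: 30.0
```

play_rows(
  moves=[
    [[11,-41,0,0,0,0],[11,-42,0,0,0,0],[0,0,0,0,0,0],[0,0,29,0,0,0],[0,0,29,0,0,0]],
  ],
)

```text
time_s: 24.05
position: [0.5203, 0.0524, 0.0943]
tcp_rot: [[-0.995, 0.103, 0.003], [0.103, 0.995, 0.0], [-0.003, 0.001, -1.0]]
force: [-0.1, 1.1, -2.3]
opening: 0.692
grasp_force: 30.0
```

play_rows(
  moves=[
    [[0,0,29,0,0,0],[0,0,27,0,0,0],[0,0,0,0,0,0]],
  ],
)

```text
time_s: 24.35
position: [0.5167, 0.0533, 0.0352]
tcp_rot: [[-0.995, 0.102, -0.007], [0.102, 0.995, 0.001], [0.007, 0.0, -1.0]]
force: [-0.1, 0.4, -0.8]
opening: 0.698
grasp_force: 30.0
```

play_rows(
  moves=[
    [[0,0,0,0,0,0],[0,0,0,0,0,0],[0,0,0,0,0,0]],
  ],
  fingers=0.7,
)

```text
time_s: 24.65
position: [0.5206, 0.0526, 0.0399]
tcp_rot: [[-0.995, 0.101, 0.003], [0.101, 0.995, -0.0], [-0.003, 0.0, -1.0]]
force: [-0.4, -0.5, -0.4]
opening: 0.833
grasp_force: 0.0
```

play_rows(
  moves=[
    [[0,0,-20,0,0,0],[0,0,-40,0,0,0],[0,0,-40,0,0,0],[0,0,0,0,0,0],[0,0,0,0,0,0]],
  ],
)

```text
time_s: 25.15
position: [0.5204, 0.0525, 0.1405]
tcp_rot: [[-0.995, 0.102, 0.005], [0.102, 0.995, -0.001], [-0.005, -0.0, -1.0]]
force: [-0.7, -0.3, -0.2]
opening: 0.849
grasp_force: 0.0
```

Run:
```python
from h import *
s=bot.read_state();print(s['position'],np.round(s['tcp_rot'],3).tolist())
look(('top','wrist','side'))
plan((.520,.451,.11,157))
```

```text
[0.52042729 0.05245658 0.14054554] [[-0.995, 0.102, 0.005], [0.102, 0.995, -0.001], [-0.005, -0.0, -1.0]]
top onion_a [307. 188.] 0.84 table [0.559 0.178] bask [0.554 0.179]
top onion_a [313. 239.] 0.69 table [0.424 0.164] bask [0.422 0.165]
top garlic_a [209. 244.] 0.87 table [0.409 0.436] bask [0.408 0.432]
top garlic_a [179. 278.] 0.78 table [0.321 0.514] bask [0.321 0.508]
top garlic_a [203. 202.] 0.5 table [0.521 0.454] bask [0.517 0.449]
wrist onion_a [425. 226.] 0.88 table [0.553 0.184] bask [0.542 0.171]
wrist onion_a [275. 217.] 0.87 table [0.532 0.049] bask [0.523 0.05 ]
wrist garlic_a [105. 232.] 0.55 table [ 0.532 -0.11 ] bask [ 0.524 -0.093]
side onion_a [309. 239.] 0.96 table [0.562 0.236] bask [0.56 0.18]
side onion_a [295. 267.] 0.77 table [0.525 0.084] bask [0.525 0.036]
side onion_a [256. 241.] 0.7 table [0.412 0.215] bask [0.418 0.16 ]
side garlic_a [242. 200.] 0.73 table [0.329 0.525] bask [0.34  0.455]
side garlic_a [262. 212.] 0.48 table [0.409 0.431] bask [0.415 0.365]
[[[4.4,44.1,3.1,-0.0,-0.0,0.033],[5.8,43.9,3.1,-0.0,-0.0,0.033],[7.3,43.7,3.1,-0.0,-0.0,0.033],[8.8,43.4,3.1,-0.0,-0.0,0.033],[10.2,43.1,3.1,-0.0,-0.0,0.033]]]
[[[11.6,42.7,3.1,-0.0,-0.0,0.033],[13.0,42.3,3.1,-0.0,-0.0,0.033],[14.4,41.9,3.1,-0.0,-0.0,0.033],[15.8,41.4,3.1,-0.0,-0.0,0.033]]]
```

Three onions are in. Now the far garlic, with the gripper turned to keep clear of the jar and the tin.

play_rows(
  moves=[
    [[4,44,3,0,0,0.033],[6,44,3,0,0,0.033],[7,44,3,0,0,0.033],[9,43,3,0,0,0.033],[10,43,3,0,0,0.033]],
  ],
  fingers=1,
)

```text
time_s: 26.1
position: [0.5199, 0.2753, 0.1228]
tcp_rot: [[-0.964, 0.265, -0.001], [0.265, 0.964, -0.0], [0.001, -0.0, -1.0]]
force: [0.6, 0.3, 0.6]
opening: 0.998
grasp_force: 0.0
```

play_rows(
  moves=[
    [[12,43,3,0,0,0.033],[13,42,3,0,0,0.033],[14,42,3,0,0,0.033],[16,41,3,0,0,0.033],[0,0,0,0,0,0]],
  ],
)

```text
time_s: 26.6
position: [0.5192, 0.4563, 0.1103]
tcp_rot: [[-0.923, 0.384, 0.001], [0.384, 0.923, 0.003], [0.0, 0.003, -1.0]]
force: [-0.9, -0.8, 0.6]
opening: 1.0
grasp_force: 0.0
```

Run:
```python
from h import *
s=bot.read_state();print(s['position'],s['opening'],np.round(s['tcp_rot'],3).tolist())
look(('wrist','side','top'))
```

```text
[0.51924667 0.45627533 0.11034639] 0.9995555139795664 [[-0.923, 0.384, 0.001], [0.384, 0.923, 0.003], [0.0, 0.003, -1.0]]
wrist garlic_a [197.  92.] 0.94 table [0.412 0.436] bask [0.416 0.441]
wrist garlic_a [271. 213.] 0.61 table [0.521 0.451] bask [0.514 0.454]
side onion_a [309. 241.] 0.75 table [0.56  0.224] bask [0.559 0.169]
side onion_a [256. 241.] 0.63 table [0.412 0.215] bask [0.418 0.16 ]
side onion_a [294. 266.] 0.56 table [0.522 0.088] bask [0.522 0.04 ]
side garlic_a [261. 213.] 0.61 table [0.407 0.419] bask [0.414 0.354]
side garlic_a [241. 202.] 0.6 table [0.328 0.509] bask [0.339 0.439]
side garlic_a [296. 210.] 0.52 table [0.52  0.455] bask [0.52  0.388]
side garlic_a [268. 291.] 0.47 table [ 0.464 -0.015] bask [ 0.467 -0.057]
top onion_a [307. 187.] 0.74 table [0.56  0.178] bask [0.555 0.179]
top onion_a [356. 203.] 0.57 table [0.518 0.049] bask [0.514 0.052]
top onion_a [363. 221.] 0.53 table [0.47  0.033] bask [0.467 0.037]
top garlic_a [149. 225.] 0.63 table [0.458 0.597] bask [0.456 0.59 ]
top garlic_a [176. 277.] 0.47 table [0.323 0.523] bask [0.323 0.517]
```

play_rows(
  moves=[
    [[0,-4,29,0,0,0],[0,0,29,0,0,0],[0,0,29,0,0,0],[0,0,29,0,0,0],[0,0,0,0,0,0]],
  ],
)

```text
time_s: 27.55
position: [0.5157, 0.4441, -0.0087]
tcp_rot: [[-0.921, 0.389, -0.008], [0.389, 0.921, -0.005], [0.005, -0.008, -1.0]]
force: [-1.2, 0.6, -0.6]
opening: 0.998
grasp_force: 0.0
```

play_rows(
  moves=[
    [[0,0,0,0,0,0],[0,0,0,0,0,0],[0,0,0,0,0,0],[0,0,0,0,0,0],[0,0,0,0,0,0]],
  ],
  fingers=-1,
)

```text
time_s: 28.05
position: [0.5195, 0.4476, -0.0033]
tcp_rot: [[-0.922, 0.388, 0.002], [0.388, 0.922, 0.002], [-0.001, 0.002, -1.0]]
force: [0.6, 0.9, 1.2]
opening: 0.633
grasp_force: 0.8
```

play_rows(
  moves=[
    [[0,0,-40,0,0,0],[0,0,-40,0,0,0],[0,0,-40,0,0,0],[0,0,-40,0,0,0],[0,0,0,0,0,0]],
  ],
)

```text
time_s: 28.55
position: [0.5226, 0.4496, 0.1632]
tcp_rot: [[-0.922, 0.388, 0.012], [0.388, 0.922, 0.008], [-0.008, 0.012, -1.0]]
force: [0.6, 0.5, 0.2]
opening: 0.601
grasp_force: 28.9
```

Run:
```python
from h import *
s=bot.read_state();print(s['position'])
P=np.array([.520,.452,.152]);a=slot(-.003,.04,.152);print(a)
plan((*a,173.5),(*a[:2],.032,173.5,30),start=(P,tgt(157.4)))
```

```text
[0.52263673 0.44955787 0.16317737]
(np.float64(0.48292075104445537), np.float64(0.14871674457503148), 0.152)
[[[-11.8,-42.0,0.0,0.0,0.0,-0.04],[-10.1,-42.5,0.0,0.0,0.0,-0.04],[-8.4,-42.8,0.0,0.0,0.0,-0.04],[-6.6,-43.1,0.0,0.0,0.0,-0.04],[-4.9,-43.4,0.0,0.0,0.0,-0.04]]]
[[[-3.1,-43.5,0.0,0.0,0.0,-0.04],[-1.4,-43.6,0.0,0.0,0.0,-0.04],[0.0,0.0,30.0,0.0,0.0,0.0],[0.0,0.0,30.0,0.0,0.0,0.0],[0.0,0.0,30.0,0.0,0.0,0.0]]]
[[[0.0,0.0,30.0,0.0,0.0,0.0]]]
```

play_rows(
  moves=[
    [[-12,-42,0,0,0,-0.04],[-10,-42,0,0,0,-0.04],[-8,-43,0,0,0,-0.04],[-7,-43,0,0,0,-0.04],[-5,-43,0,0,0,-0.04]],
  ],
)

```text
time_s: 29.05
position: [0.4907, 0.2295, 0.155]
tcp_rot: [[-0.981, 0.195, -0.001], [0.195, 0.981, -0.0], [0.001, -0.001, -1.0]]
force: [0.5, -0.4, -0.1]
opening: 0.599
grasp_force: 28.9
```

play_rows(
  moves=[
    [[-3,-43,0,0,0,-0.04],[-1,-43,0,0,0,-0.04],[0,0,0,0,0,0],[0,0,31,0,0,0],[0,0,31,0,0,0]],
  ],
)

```text
time_s: 29.55
position: [0.4816, 0.146, 0.0935]
tcp_rot: [[-0.993, 0.12, 0.004], [0.12, 0.993, 0.001], [-0.004, 0.001, -1.0]]
force: [-0.4, -0.3, 0.5]
opening: 0.6
grasp_force: 28.9
```

play_rows(
  moves=[
    [[0,0,31,0,0,0],[0,0,31,0,0,0],[0,0,0,0,0,0]],
  ],
)

```text
time_s: 29.85
position: [0.4779, 0.1462, 0.0282]
tcp_rot: [[-0.993, 0.118, -0.007], [0.118, 0.993, -0.0], [0.007, -0.001, -1.0]]
force: [0.0, 0.5, -0.2]
opening: 0.605
grasp_force: 29.3
```

play_rows(
  moves=[
    [[0,0,0,0,0,0],[0,0,0,0,0,0],[0,0,0,0,0,0]],
  ],
  fingers=0.5,
)

```text
time_s: 30.15
position: [0.4814, 0.1461, 0.0328]
tcp_rot: [[-0.993, 0.118, 0.003], [0.118, 0.993, 0.0], [-0.003, 0.001, -1.0]]
force: [0.3, 0.6, 0.7]
opening: 0.732
grasp_force: 0.0
```

play_rows(
  moves=[
    [[0,0,-20,0,0,0],[0,0,-40,0,0,0],[0,0,-40,0,0,0],[0,0,0,0,0,0],[0,0,0,0,0,0]],
  ],
)

```text
time_s: 30.65
position: [0.4812, 0.1459, 0.1333]
tcp_rot: [[-0.993, 0.118, 0.004], [0.118, 0.993, 0.0], [-0.004, 0.001, -1.0]]
force: [-0.4, 0.7, -0.1]
opening: 0.749
grasp_force: 0.0
```

Run:
```python
from h import *
s=bot.read_state();print(s['position'],np.round(s['tcp_rot'],3).tolist())
look(('top','wrist','side'))
plan((.410,.435,.11,None))
```

```text
[0.48123959 0.14590581 0.1332988 ] [[-0.993, 0.118, 0.004], [0.118, 0.993, 0.0], [-0.004, 0.001, -1.0]]
top onion_a [301. 242.] 0.48 table [0.415 0.195] bask [0.414 0.196]
top garlic_a [207. 241.] 0.83 table [0.418 0.441] bask [0.416 0.437]
top garlic_a [177. 278.] 0.76 table [0.318 0.519] bask [0.319 0.513]
wrist onion_a [293. 132.] 0.82 table [0.42  0.166] bask [0.419 0.164]
wrist onion_a [320. 273.] 0.81 table [0.547 0.177] bask [0.533 0.175]
wrist onion_a [165. 256.] 0.56 table [0.515 0.04 ] bask [0.504 0.052]
wrist garlic_a [282. 218.] 0.62 table [0.493 0.148] bask [0.484 0.149]
side onion_a [308. 238.] 0.91 table [0.558 0.243] bask [0.557 0.186]
side onion_a [295. 265.] 0.81 table [0.523 0.094] bask [0.523 0.046]
side onion_a [255. 240.] 0.7 table [0.408 0.224] bask [0.415 0.168]
side garlic_a [243. 203.] 0.65 table [0.335 0.502] bask [0.345 0.433]
side garlic_a [282. 248.] 0.55 table [0.487 0.194] bask [0.489 0.14 ]
side garlic_a [261. 211.] 0.46 table [0.404 0.44 ] bask [0.411 0.373]
[[[14.8,39.9,3.0,0.0,0.0,0.0],[14.8,39.9,3.0,0.0,0.0,0.0],[14.8,39.9,3.0,0.0,0.0,0.0],[14.8,39.9,3.0,0.0,0.0,0.0],[14.8,39.9,3.0,0.0,0.0,0.0]]]
[[[14.8,39.9,3.0,0.0,0.0,0.0],[14.8,39.9,3.0,0.0,0.0,0.0]]]
```

play_rows(
  moves=[
    [[15,40,3,0,0,0],[15,40,3,0,0,0],[15,40,3,0,0,0],[15,40,3,0,0,0],[15,40,3,0,0,0]],
  ],
  fingers=1,
)

```text
time_s: 31.6
position: [0.4289, 0.3547, 0.1159]
tcp_rot: [[-0.993, 0.119, -0.0], [0.119, 0.993, -0.0], [0.0, -0.0, -1.0]]
force: [1.0, -0.2, 0.3]
opening: 0.991
grasp_force: 0.0
```

play_rows(
  moves=[
    [[15,40,3,0,0,0],[15,40,3,0,0,0],[0,0,0,0,0,0]],
  ],
)

```text
time_s: 31.9
position: [0.4078, 0.441, 0.1097]
tcp_rot: [[-0.994, 0.113, 0.001], [0.113, 0.994, 0.002], [-0.0, 0.002, -1.0]]
force: [-0.9, -0.7, -1.0]
opening: 0.999
grasp_force: 0.0
```

Run:
```python
from h import *
s=bot.read_state();print(s['position'],s['opening'])
look(('wrist','side'))
```

```text
[0.40775605 0.44103839 0.10969078] 0.9987796566343097
wrist garlic_a [272. 209.] 0.96 table [0.408 0.437] bask [0.4   0.438]
wrist garlic_a [371.  94.] 0.85 table [0.327 0.523] bask [0.328 0.514]
side onion_a [294. 266.] 0.97 table [0.52  0.088] bask [0.521 0.04 ]
side onion_a [307. 242.] 0.87 table [0.555 0.222] bask [0.554 0.167]
side onion_a [256. 240.] 0.85 table [0.412 0.223] bask [0.418 0.168]
side garlic_a [280. 247.] 0.71 table [0.481 0.198] bask [0.483 0.145]
side garlic_a [262. 216.] 0.56 table [0.409 0.4  ] bask [0.416 0.336]
side garlic_a [244. 200.] 0.48 table [0.335 0.528] bask [0.345 0.458]
```

play_rows(
  moves=[
    [[0,-2,29,0,0,0],[0,0,29,0,0,0],[0,0,29,0,0,0],[0,0,29,0,0,0],[0,0,0,0,0,0]],
  ],
)

```text
time_s: 32.7
position: [0.4071, 0.4311, -0.0089]
tcp_rot: [[-0.993, 0.121, -0.007], [0.121, 0.993, -0.005], [0.006, -0.006, -1.0]]
force: [-0.9, -0.5, 0.2]
opening: 1.0
grasp_force: 0.0
```

play_rows(
  moves=[
    [[0,0,0,0,0,0],[0,0,0,0,0,0],[0,0,0,0,0,0],[0,0,0,0,0,0],[0,0,0,0,0,0]],
  ],
  fingers=-1,
)

```text
time_s: 33.2
position: [0.4095, 0.4347, -0.0046]
tcp_rot: [[-0.993, 0.118, 0.001], [0.118, 0.993, 0.001], [-0.001, 0.001, -1.0]]
force: [-0.3, 0.5, 0.5]
opening: 0.629
grasp_force: 0.2
```

play_rows(
  moves=[
    [[0,0,0,0,0,0],[0,0,-40,0,0,0],[0,0,-40,0,0,0],[0,0,-40,0,0,0],[0,0,-40,0,0,0]],
  ],
)

```text
time_s: 33.7
position: [0.4086, 0.434, 0.1557]
tcp_rot: [[-0.993, 0.118, -0.001], [0.118, 0.993, -0.0], [0.001, -0.001, -1.0]]
force: [0.9, -0.1, -0.7]
opening: 0.602
grasp_force: 29.9
```

play_rows(
  moves=[
    [[-8,-40,0,0,0,0],[-8,-40,0,0,0,0],[-8,-40,0,0,0,0],[-8,-40,0,0,0,0],[-8,-40,0,0,0,0]],
  ],
)

```text
time_s: 34.2
position: [0.4247, 0.2295, 0.1545]
tcp_rot: [[-0.993, 0.118, 0.0], [0.118, 0.993, -0.0], [-0.0, -0.0, -1.0]]
force: [0.4, -0.5, -0.1]
opening: 0.597
grasp_force: 29.9
```

play_rows(
  moves=[
    [[-8,-40,0,0,0,0],[-8,-40,0,0,0,0],[-9,-40,0,0,0,0],[-9,-40,0,0,0,0],[0,0,0,0,0,0]],
  ],
)

```text
time_s: 34.7
position: [0.4411, 0.064, 0.1546]
tcp_rot: [[-0.992, 0.124, 0.002], [0.124, 0.992, -0.001], [-0.002, -0.001, -1.0]]
force: [-0.1, 0.9, 0.6]
opening: 0.6
grasp_force: 29.9
```

play_rows(
  moves=[
    [[0,0,31,0,0,0],[0,0,31,0,0,0],[0,0,31,0,0,0],[0,0,31,0,0,0],[0,0,0,0,0,0]],
  ],
)

```text
time_s: 35.2
position: [0.4372, 0.0689, 0.0276]
tcp_rot: [[-0.993, 0.118, -0.007], [0.118, 0.993, 0.001], [0.008, 0.0, -1.0]]
force: [-0.4, -0.2, -0.0]
opening: 0.601
grasp_force: 29.9
```

play_rows(
  moves=[
    [[0,0,0,0,0,0],[0,0,0,0,0,0],[0,0,0,0,0,0]],
  ],
  fingers=0.5,
)

```text
time_s: 35.5
position: [0.4409, 0.0681, 0.0319]
tcp_rot: [[-0.993, 0.118, 0.003], [0.118, 0.993, -0.0], [-0.003, 0.0, -1.0]]
force: [0.0, 0.1, 0.3]
opening: 0.732
grasp_force: 0.0
```

play_rows(
  moves=[
    [[0,0,-20,0,0,0],[0,0,-40,0,0,0],[0,0,-40,0,0,0],[0,0,-20,0,0,0],[0,0,0,0,0,0]],
  ],
)

```text
time_s: 36.0
position: [0.4426, 0.0679, 0.1545]
tcp_rot: [[-0.993, 0.118, 0.01], [0.118, 0.993, -0.001], [-0.01, 0.0, -1.0]]
force: [0.6, 0.1, -0.4]
opening: 0.75
grasp_force: 0.0
```

play_rows(
  moves=[
    [[-15,-42,0,0,0,0],[-15,-42,0,0,0,0],[-15,-42,0,0,0,0],[0,0,0,0,0,0],[0,0,0,0,0,0]],
  ],
)

```text
time_s: 36.5
position: [0.4689, -0.063, 0.1499]
tcp_rot: [[-0.993, 0.121, -0.001], [0.121, 0.993, 0.001], [0.001, 0.001, -1.0]]
force: [0.3, 0.1, -0.5]
opening: 0.753
grasp_force: 0.0
```

Run:
```python
from h import *
s=bot.read_state();print(s['position'],np.round(s['tcp_rot'],3).tolist())
look(('top','wrist','side'))
w=bot.capture('wrist');cv2.imwrite('pics/w5.png',w['image'])
for q,z in(('dial_grip',.102),('toggle_tip',.119),('toggle_hinge',.07)):
    for d in bot.pinpoint(w,q): print('PP',q,np.round(d['centre']),round(d['confidence'],2),np.round(atz(w,d['centre'],z),3)[:2])
```

```text
[ 0.46892279 -0.06302027  0.1498936 ] [[-0.993, 0.121, -0.001], [0.121, 0.993, 0.001], [0.001, 0.001, -1.0]]
top onion_a [310. 238.] 0.86 table [0.426 0.172] bask [0.424 0.173]
top onion_a [354. 202.] 0.83 table [0.521 0.055] bask [0.517 0.059]
top onion_a [310. 187.] 0.63 table [0.56 0.17] bask [0.555 0.172]
top garlic_a [179. 278.] 0.8 table [0.321 0.515] bask [0.321 0.509]
top garlic_a [319. 218.] 0.72 table [0.478 0.146] bask [0.475 0.147]
top garlic_a [349. 234.] 0.62 table [0.437 0.069] bask [0.435 0.073]
wrist onion_a [404. 244.] 0.86 table [0.525 0.054] bask [0.513 0.044]
wrist onion_a [534. 243.] 0.63 table [0.541 0.184] bask [0.526 0.16 ]
wrist onion_a [536. 119.] 0.57 table [0.422 0.176] bask [0.42  0.153]
wrist garlic_a [426. 152.] 0.84 table [0.442 0.079] bask [0.437 0.066]
wrist garlic_a [516. 195.] 0.59 table [0.493 0.167] bask [0.483 0.145]
side onion_a [309. 242.] 0.93 table [0.56  0.223] bask [0.559 0.168]
side onion_a [252. 244.] 0.71 table [0.402 0.199] bask [0.409 0.144]
side onion_a [294. 266.] 0.69 table [0.52  0.092] bask [0.521 0.043]
side onion_a [288. 283.] 0.57 table [0.509 0.013] bask [ 0.51  -0.031]
side garlic_a [282. 248.] 0.85 table [0.485 0.191] bask [0.488 0.138]
side garlic_a [242. 200.] 0.73 table [0.33  0.523] bask [0.341 0.452]
side garlic_a [256. 265.] 0.53 table [0.424 0.097] bask [0.429 0.049]
PP dial_grip [273. 133.] 0.69 [ 0.407 -0.057]
PP toggle_tip [272. 277.] 0.59 [ 0.505 -0.07 ]
PP toggle_tip [273. 267.] 0.47 [ 0.498 -0.068]
PP toggle_tip [503. 189.] 0.29 [0.46  0.092]
PP toggle_hinge [276. 267.] 0.75 [ 0.521 -0.069]
PP toggle_hinge [501. 188.] 0.29 [0.474 0.123]
```

View pics/w5.png

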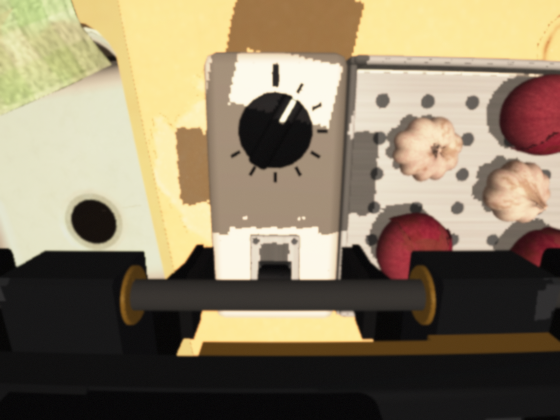

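All five are in the basket: the wrist view shows two garlics (426,152 and 516,195) and three onions. The pointer at (292,100) is one thin mark clockwise of the long mark, so the dial is at click 1 and needs four more clicks (120°).

Run:
```python
from h import *
s=bot.read_state();print(s['position'],s['joint_positions'])
plan((.407,-.057,.145,143.4),(.407,-.057,.066,143.4,27))
```

```text
[ 0.4696167  -0.06224967  0.15041073] [-2.11030629e+01  2.28048251e+01  1.06191839e+02  2.02622775e-03
  5.10020594e+01 -1.04315745e+02]
[[[15.7,-0.5,1.4,0.0,0.0,0.13],[15.5,-2.6,1.4,0.0,0.0,0.13],[15.0,-4.6,1.4,0.0,0.0,0.13],[14.3,-6.5,1.4,0.0,0.0,0.13],[0.0,0.0,26.3,0.0,0.0,0.0]]]
[[[0.0,0.0,26.3,0.0,0.0,0.0],[0.0,0.0,26.3,0.0,0.0,0.0]]]
```

play_rows(
  moves=[
    [[16,0,1,0,0,0.13],[15,-2,1,0,0,0.13],[15,-5,1,0,0,0.13],[14,-6,1,0,0,0.13],[0,0,0,0,0,0]],
  ],
  fingers=0,
)

```text
time_s: 37.65
position: [0.4052, -0.0554, 0.1461]
tcp_rot: [[-0.803, 0.596, -0.003], [0.596, 0.803, 0.001], [0.003, -0.001, -1.0]]
force: [-0.2, 0.4, 0.9]
opening: 0.509
grasp_force: 0.0
```

Run:
```python
from h import *
s=bot.read_state();print(s['position'],s['opening'],np.round(s['tcp_rot'],3).tolist())
w=bot.capture('wrist');T=bot.capture('top')
for p in(w,T):
    for d in bot.pinpoint(p,'dial_grip'): print(np.round(d['centre']),round(d['confidence'],2),np.round(atz(p,d['centre'],.102),3)[:2])
plan((.407,-.057,.066,143.4,27))
```

```text
[ 0.4052315  -0.05543615  0.14614126] 0.5090979676767606 [[-0.803, 0.596, -0.003], [0.596, 0.803, 0.001], [0.003, -0.001, -1.0]]
[277. 227.] 0.73 [ 0.408 -0.057]
[401. 243.] 0.71 [ 0.409 -0.053]
[[[0.6,-0.5,26.9,0.0,0.001,0.001],[0.6,-0.5,26.9,0.0,0.001,0.001],[0.6,-0.5,26.9,0.0,0.001,0.001]]]
```

play_rows(
  moves=[
    [[0,0,27,0,0,0],[0,0,27,0,0,0],[0,0,26,0,0,0],[0,0,0,0,0,0]],
  ],
)

```text
time_s: 38.25
position: [0.4069, -0.0559, 0.0642]
tcp_rot: [[-0.803, 0.595, -0.005], [0.595, 0.803, 0.002], [0.005, -0.001, -1.0]]
force: [0.2, 0.3, 0.4]
opening: 0.501
grasp_force: 0.0
```

play_rows(
  moves=[
    [[0,0,0,0,0,0],[0,0,0,0,0,0],[0,0,0,0,0,0],[0,0,0,0,0,0],[0,0,0,0,0,0]],
  ],
  fingers=-1,
)

```text
time_s: 38.75
position: [0.4079, -0.0572, 0.0672]
tcp_rot: [[-0.804, 0.594, 0.001], [0.594, 0.804, -0.002], [-0.002, -0.001, -1.0]]
force: [-2.5, -3.4, 6.3]
opening: 0.161
grasp_force: 30.0
```

play_rows(
  moves=[
    [[0,0,0,0,0,0.131],[0,0,0,0,0,0.131],[0,0,0,0,0,0.131],[0,0,0,0,0,0.131]],
  ],
)

```text
time_s: 39.15
position: [0.4071, -0.0578, 0.0672]
tcp_rot: [[-0.394, 0.919, -0.001], [0.919, 0.394, -0.003], [-0.002, -0.002, -1.0]]
force: [-5.4, -8.9, 7.0]
opening: 0.162
grasp_force: 30.0
```

play_rows(
  moves=[
    [[0,0,0,0,0,0.131],[0,0,0,0,0,0.131],[0,0,0,0,0,0.131],[0,0,0,0,0,0.131]],
  ],
)

```text
time_s: 39.55
position: [0.4061, -0.0579, 0.0672]
tcp_rot: [[0.118, 0.993, -0.003], [0.993, -0.118, -0.003], [-0.003, -0.002, -1.0]]
force: [-7.1, -9.4, 8.2]
opening: 0.154
grasp_force: 30.0
```

play_rows(
  moves=[
    [[0,0,0,0,0,0.131],[0,0,0,0,0,0.131],[0,0,0,0,0,0.131],[0,0,0,0,0,0.131]],
  ],
)

```text
time_s: 39.95
position: [0.4051, -0.0575, 0.0672]
tcp_rot: [[0.599, 0.801, -0.005], [0.801, -0.599, -0.002], [-0.004, -0.002, -1.0]]
force: [-8.4, -10.2, 9.5]
opening: 0.161
grasp_force: 30.0
```

play_rows(
  moves=[
    [[0,0,0,0,0,0.131],[0,0,0,0,0,0.131],[0,0,0,0,0,0.131],[0,0,0,0,0,0.131],[0,0,0,0,0,0]],
  ],
)

```text
time_s: 40.45
position: [0.4044, -0.0568, 0.0672]
tcp_rot: [[0.918, 0.396, -0.006], [0.396, -0.918, -0.001], [-0.006, -0.002, -1.0]]
force: [-8.6, -7.2, 10.7]
opening: 0.155
grasp_force: 30.0
```

play_rows(
  moves=[
    [[0,0,0,0,0,0],[0,0,0,0,0,0]],
  ],
)

```text
time_s: 40.65
position: [0.4045, -0.0568, 0.0672]
tcp_rot: [[0.917, 0.398, -0.006], [0.398, -0.917, -0.001], [-0.006, -0.002, -1.0]]
force: [-8.7, -8.0, 11.1]
opening: 0.159
grasp_force: 30.0
```

play_rows(
  moves=[
    [[0,0,0,0,0,0],[0,0,0,0,0,0],[0,0,0,0,0,0],[0,0,0,0,0,0]],
  ],
  fingers=0,
)

```text
time_s: 41.05
position: [0.4081, -0.0563, 0.0664]
tcp_rot: [[0.918, 0.396, 0.001], [0.396, -0.918, -0.0], [0.0, 0.0, -1.0]]
force: [-0.2, 0.5, 0.7]
opening: 0.435
grasp_force: 0.0
```

play_rows(
  moves=[
    [[0,0,-20,0,0,0],[0,0,-30,0,0,0],[0,0,-40,0,0,0],[0,0,-10,0,0,0.13],[0,0,0,0,0,0.13]],
  ],
)

```text
time_s: 41.55
position: [0.4095, -0.0567, 0.1684]
tcp_rot: [[0.99, 0.141, 0.005], [0.141, -0.99, -0.002], [0.005, 0.003, -1.0]]
force: [0.5, -0.8, 0.2]
opening: 0.499
grasp_force: 0.0
```

play_rows(
  moves=[
    [[0,0,0,0,0,0.13],[0,0,0,0,0,0.13],[0,0,0,0,0,0]],
  ],
  fingers=-1,
)

```text
time_s: 41.85
position: [0.4077, -0.0561, 0.1664]
tcp_rot: [[0.994, -0.112, 0.0], [-0.112, -0.994, 0.0], [-0.0, -0.0, -1.0]]
force: [0.4, 0.3, -0.1]
opening: 0.313
grasp_force: 0.0
```

Run:
```python
from h import *
s=bot.read_state();print(s['position'],s['opening'],np.round(s['tcp_rot'],3).tolist(),np.round(s['joint_positions']))
w=bot.capture('wrist');cv2.imwrite('pics/w6.png',w['image'])
for q,z in(('dial_grip',.102),('toggle_tip',.119),('toggle_hinge',.07)):
    for d in bot.pinpoint(w,q): print('PP',q,np.round(d['centre']),round(d['confidence'],2),np.round(atz(w,d['centre'],z),3)[:2])
look(('top','side'))
a=pt(F,(0.005,-.1175,0));print(a)
plan((a[0],a[1],.15,None),(a[0],a[1],.068,None,28))
```

```text
[ 0.40772476 -0.05612176  0.16638195] 0.31299044103496687 [[0.994, -0.112, 0.0], [-0.112, -0.994, 0.0], [-0.0, -0.0, -1.0]] [-23.  17. 113.   0.  50.  73.]
PP dial_grip [280. 221.] 0.96 [ 0.404 -0.057]
PP dial_grip [142.  89.] 0.62 [0.512 0.029]
PP toggle_tip [276.  81.] 0.76 [ 0.504 -0.066]
PP toggle_hinge [280.  65.] 0.86 [ 0.521 -0.071]
top onion_a [354. 202.] 0.92 table [0.52  0.055] bask [0.516 0.059]
top onion_a [309. 189.] 0.89 table [0.556 0.172] bask [0.551 0.174]
top onion_a [311. 240.] 0.86 table [0.42  0.168] bask [0.419 0.17 ]
top onion_a [353. 212.] 0.55 table [0.494 0.058] bask [0.491 0.061]
top garlic_a [350. 231.] 0.89 table [0.445 0.065] bask [0.443 0.068]
top garlic_a [179. 277.] 0.82 table [0.322 0.515] bask [0.323 0.509]
top garlic_a [318. 216.] 0.7 table [0.484 0.15 ] bask [0.481 0.151]
side onion_a [307. 241.] 0.6 table [0.556 0.225] bask [0.555 0.17 ]
side onion_a [243. 281.] 0.59 table [0.401 0.011] bask [ 0.408 -0.033]
side onion_a [292. 264.] 0.57 table [0.516 0.097] bask [0.517 0.048]
side garlic_a [258. 263.] 0.83 table [0.428 0.11 ] bask [0.433 0.061]
side garlic_a [279. 249.] 0.59 table [0.477 0.186] bask [0.48  0.133]
[ 0.46648424 -0.06329762  0.        ]
[[[29.6,0.2,8.2,0.0,0.0,0.0],[29.6,0.2,8.2,0.0,0.0,0.0],[0.0,0.0,27.3,0.0,0.0,0.0],[0.0,0.0,27.3,0.0,0.0,0.0],[0.0,0.0,27.3,0.0,0.0,0.0]]]
```

View pics/w6.png

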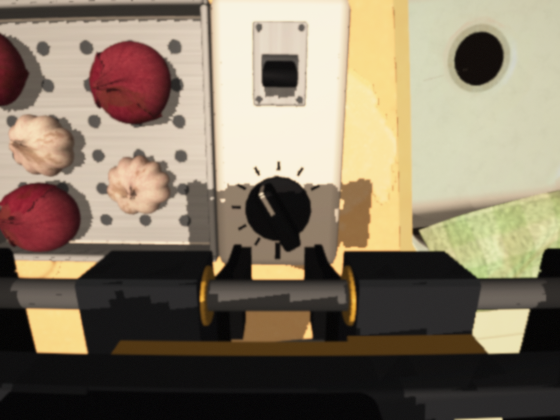

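The pointer at (265,202) is 30° short of +x, so the dial is at click 5. All five vegetables are in place. Now I'll push the lever back to on.

play_rows(
  moves=[
    [[30,0,8,0,0,0],[29,0,8,0,0,0],[0,0,28,0,0,0],[0,0,27,0,0,0],[0,0,27,0,0,0]],
  ],
)

```text
time_s: 42.85
position: [0.4668, -0.0631, 0.0675]
tcp_rot: [[0.994, -0.113, 0.001], [-0.113, -0.994, -0.0], [0.001, 0.0, -1.0]]
force: [-0.0, 0.0, -0.0]
opening: 0.005
grasp_force: 0.0
```

play_rows(
  moves=[
    [[0,0,0,0,0,0],[10,0,0,0,0,0],[10,0,0,0,0,0],[8,0,0,0,0,0],[8,0,0,0,0,0]],
  ],
)

```text
time_s: 43.35
position: [0.5029, -0.0671, 0.0697]
tcp_rot: [[0.994, -0.113, 0.001], [-0.113, -0.994, -0.0], [0.001, 0.0, -1.0]]
force: [-0.3, -0.7, 0.1]
opening: 0.004
grasp_force: 0.5
```

play_rows(
  moves=[
    [[8,0,0,0,0,0],[8,0,0,0,0,0],[6,0,0,0,0,0],[0,0,0,0,0,0],[-15,0,0,0,0,0]],
  ],
)

```text
time_s: 43.85
position: [0.509, -0.0682, 0.0691]
tcp_rot: [[0.994, -0.113, -0.0], [-0.113, -0.994, -0.001], [-0.0, 0.001, -1.0]]
force: [1.1, 0.1, -0.0]
opening: 0.006
grasp_force: 0.0
```

play_rows(
  moves=[
    [[-10,0,0,0,0,0],[0,0,-40,0,0,0],[0,0,-40,0,0,0],[0,0,-40,0,0,0],[0,0,0,0,0,0]],
  ],
)

```text
time_s: 44.35
position: [0.5045, -0.0683, 0.1941]
tcp_rot: [[0.994, -0.113, 0.014], [-0.113, -0.994, -0.005], [0.015, 0.003, -1.0]]
force: [0.7, -0.9, 0.5]
opening: 0.008
grasp_force: 0.0
```

Run:
```python
from h import *
s=bot.read_state();print(s['position'],s['time_s'])
w=bot.capture('wrist');T=bot.capture('top');cv2.imwrite('pics/w7.png',w['image'])
for n,p in(('w',w),('top',T)):
  print(n,'off',proj(p,pt(F,(.0436,-.1175,.119)))[0],'on',proj(p,pt(F,(.0764,-.1175,.119)))[0],[(np.round(d['centre']),d['confidence']) for d in bot.pinpoint(p,'toggle_tip')])
look()
```

```text
[ 0.50453057 -0.06832584  0.19407076] 44.35
w off [276.73437941 213.49616065] on [276.82409375 172.89649157] [(array([275., 173.]), 0.58), (array([118., 233.]), 0.33), (array([279., 183.]), 0.16)]
top off [407.90026283 204.29046632] on [409.11520618 191.24752166] []
top onion_a [354. 205.] 0.71 table [0.514 0.055] bask [0.51  0.059]
top onion_a [309. 240.] 0.66 table [0.42  0.172] bask [0.418 0.174]
top onion_a [307. 187.] 0.64 table [0.561 0.178] bask [0.557 0.179]
top garlic_a [317. 218.] 0.91 table [0.479 0.152] bask [0.476 0.154]
top garlic_a [351. 234.] 0.66 table [0.436 0.064] bask [0.434 0.067]
top garlic_a [177. 279.] 0.58 table [0.317 0.52 ] bask [0.318 0.513]
side onion_a [254. 245.] 0.92 table [0.407 0.194] bask [0.413 0.14 ]
side onion_a [294. 265.] 0.73 table [0.522 0.093] bask [0.523 0.045]
side onion_a [310. 242.] 0.66 table [0.563 0.22 ] bask [0.561 0.165]
side garlic_a [242. 200.] 0.73 table [0.329 0.522] bask [0.34  0.452]
side garlic_a [280. 249.] 0.71 table [0.481 0.188] bask [0.483 0.135]
side garlic_a [258. 264.] 0.56 table [0.428 0.103] bask [0.433 0.055]
```

View pics/w7.png

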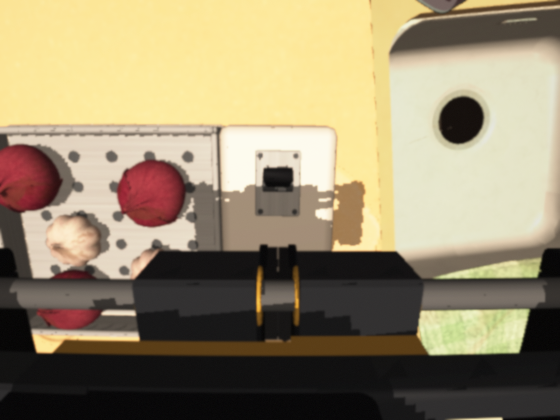

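The toggle tip at (275,173) matches the on position, all five vegetables are in the basket, and the arm is clear. Handing in.

```bash
python3 -c "
from rig import bot
print(bot.hand_in())"
```

```text
the job is handed in; nothing more can be done
None
```

I switched the steamer off, put all five vegetables (three onions, two garlic bulbs) in the basket, set the dial to click 5, switched the steamer back on and handed the job in; the last pictures showed all of this, but hand-in returned no verdict.

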